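# Clear a stray blank from the spindle sander under a latched stop

### The arm

A 7-joint arm with a two-finger parallel gripper is mounted at the origin on the work surface; the furniture and walls round the work are solid. World frame = base frame: x ahead of the robot, y to its left, z up, the work surface at z = 0. Lengths are in m, angles in degrees, forces in N, time in s.
With the tool pointing down it reaches from about 0.425 to 0.875 m from the base axis. Payload 4.7 kg.
Tool frame: the origin (TCP) lies at the very end of the fingers, on their centre line; the grasp point (between the pads) lies env.tcp_to_grasp behind it (env.tcp_to_grasp is the distance from the TCP to the grasp point, in m); z points along the fingers, x is the direction in which the jaws open and shut, and the axes are right-handed (so a half turn about z gives the same grasp; the last joint's range is limited). The gripper opens to 87 mm and grips with 3 to 60 N. Pads are 19 mm wide; open, the fingers measure 117 mm over their backs; the gripper's body (75 mm by 190 mm) begins 51 mm behind the grasp point.
Start: joints at [-69.265, 18.392, -4.016, 83.108, 1.295, 78.541, -3.26], TCP at [0.222, 0.611, 0.202] pointing down, gripper open.
Joint ranges: [-163.93, 163.93], [-17.29, 119.83], [-79.2, 71.16], [3.27, 140.29], [-89.18, 269.18], [5.43, 117.66], [-154.24, 154.24]. Speed limits (degrees/s): [147.25, 147.25, 180, 180, 180, 180, 180].

### API

Orientations are given as [roll, pitch, yaw] about the fixed x, y, z axes, in that order (R = Rz(yaw) Ry(pitch) Rx(roll)).
In Python, from cell import env gives the robot as it stands. The module is installed in compiled form; this text tells all that it offers.
- The arm moves only by the tool send_rows, never from a script. Its argument "steps" is a list of rows, each a list of 3 entries, a list of its own where there are three numbers: the shift along the tool's x, y, z in m, then the turn, a rotation vector about the tool's x, y, z in rad, then the finger opening in m, from 0 to 0.087. A call has exactly 5 rows; each row is the pose to reach, as a shift and turn from the pose commanded when the call began, along the tool's axes at that moment; what a row does not reach only later rows make up. A row lasts 1/12 s, in which the tool goes at most 41.7 mm and 7.16 degrees, less where a joint would pass 70% of its speed; a pose out of reach is approached as far as the arm can. A call with a gripper value outside its range is refused whole. The fingers move at their own pace and stop on an object; "grip_force" is the grip in N (left out, the last holds). Time passes only in rows, so rows that repeat a pose let the fingers close, or fill a call up. It gives the time, the measured TCP pose, the force and the opening at its end, in the units of the state.
- env.get_obs(): the state, without advancing time (a new reading comes with each control period).
- env.read_camera(name): name is "scene" or "top"; returns a dict with "pixels" (420x560x3 uint8, red, green, blue), "fx", "fy", "cx", "cy" (pixels), "position" and "rotation" of the camera in the world. Camera axes: x right, y up, looking along -z (the intrinsics and any distortion apply to the point x, -y, -z); pixel columns grow to the right and rows downward; lengths in m; the calibration is good to about 2 mm. A picture is of the moment at which its call begins. There is no depth.
- env.sign_off(): hands the job in, once; it reports no verdict.
The state is a dict: "time_s": time; "qpos": joint angles; "joint_velocities": joint speeds; "effort": joint torques, N m; "tool_pos": TCP position; "tool_rot": TCP orientation; "force": force on the tool from outside, world axes, zero at the start; "wrist_torque": the same for the moment, N m; "grip_width": finger opening in m.
Only numpy, scipy, OpenCV 4.12 (cv2) and the standard library are available. Lean on these libraries where they do the work, as an engineer would, in place of code of your own. Each camera call takes 0.05 s, during which the arm holds its last target.

### The job

A green handle blank has got loose under the clear guard of the bench spindle sander. Hit the mushroom stop so that it latches down, slide the guard fully open, take the blank out and lay it flat in the empty rework tray without dropping it, then slide the guard fully shut, and only after that turn the mushroom clockwise to reset it so that it springs back up. The stop must stay latched for as long as the guard is open; leave the other things on the bench where they are.

Things in the scene. Friction and masses are not known exactly. Their poses are not given: they have to be found in the camera images.
- sander: Bench spindle sander, fixed: grey body, steel table 250 x 390 mm, table top 90 mm above the bench. Origin under its middle, on the bench; x to its back, y along its length, z up. In this frame a drum (38 mm wide, 50 mm high over the table) stands at x +68, y -92 mm, an end plate 60 mm high at y -187 mm, guard rails with 12 mm high end stops along y at x -114 and +114 mm.
- guard (a joint): Position of the sander's clear sliding guard along the sander's +y, in m: 0 fully shut, 0.180 fully open against its stop. It stays where it is left and takes about 2 N to push. When open, the table is bare from y -180 to -5 mm.
- guard_bar (a point): Middle of the black pull bar on the guard, 200 mm above the bench; moves with the guard. The bar is 14 x 14 mm in section, 124 mm long along the sander's x, on two pillars 104 mm apart, its underside 30 mm above the guard's top. The guard is a clear box 208 mm (x) x 176 mm (y) x 66 mm, centred under the bar, open below and at its -y end.
- stop_station: Stop station: grey box 102 x 102 mm, 66 mm high, fixed to the bench, a black round mushroom head on top. Origin: centre of its underside, on the bench, straight under the mushroom's axis. It stands on one side of the sander, the rework tray on the other; which is which varies.
- stop_top (a point): Centre of the mushroom head's top, on its axis; moves with it: 121.5 mm above the bench when up, 113 mm when latched. The head is 56 mm in diameter; its knurled upright skirt, to be gripped from any side, reaches from 8.5 to 23.5 mm below this point. A collar 52 mm wide, 8 mm high stands on the box under it.
- stop_plunger (a joint): How far the mushroom head is pressed down, in m: 0 up (machine released), 0.0115 hard down. A spring pushes it up; about 5 N presses it past the latch. Once pushed past 0.0085 and let go it stays latched at about 0.0085.
- stop_head (a joint): Turn of the mushroom head about the vertical, in rad, growing clockwise seen from above: 0 at rest, stop at 1.15; a spring turns it back when let go. Turning takes under 0.1 N m; past about 0.8 rad the latch is free and the head springs up once nothing holds it down. Turn to about 1.0 before letting go.
- handle_blank: Pale green moulded handle blank, 149 mm long (its y axis), 36 mm wide (x), 35 mm high, about 60 g; loose on the sander's table under the guard, in front of the drum. Origin: centre of its underside. Grip it across its width at the middle, where about 30 to 36 mm is felt.
- rework_tray: Empty open sheet-metal tray, 230 mm (x) by 175 mm (y), 42 mm high, walls and floor 3 to 5 mm thick, 0.9 kg, loose. Origin: centre of its underside. The blank fits flat in it along either direction.
- cream_plug: Cream cup-shaped plug, 61 mm wide, 28 mm high, loose on the bench in front of the sander; not to be moved. Origin: centre of its underside.
- sanding_block: Black rubber sanding block, 122 mm long (its y), 66 mm wide, 35 mm high, loose on the bench in front of the sander; not to be moved. Origin: centre of its underside.
There are look-alikes about, which are no part of the job. Of the things that look like the stop_station, the larger one is meant.

How it is judged:
By the outcome, as a careful person would: the job done as asked, in the order asked, and still so for the second after the job is handed in, with the robot touching nothing.
It also fails if it takes over 72 s, if anything falls off the work surface, if the arm or the gripper's body presses on something with over 40 N, if the wrist force passes 120 N, or if a joint passes its speed limit or range.

## Working session

There is one attempt and no reset: what is moved stays moved. The work goes in short steps, Python scripts to look and compute and a tool call to move; the robot and the scene stay as the last step left them, time stands still between calls to the robot, and variables do not carry over. Pictures are saved under pics/ and viewed, and the job is handed in when it is done.

Besides the shell and the picture viewer there is one more tool, called after "Request:" by a JSON object that holds its "api" and its "payload". send_rows: Moves the arm, as the interface text tells. Its arguments: {"type":"object","properties":{"steps":{"type":"array"},"grip_force":{"type":"number"}},"required":["steps"]}

```bash
mkdir -p pics; ls; cat > h.py <<'E'
import numpy as np, cv2
from cell import env
from scipy.spatial.transform import Rotation as R
def snap(n,tag):
    c=env.read_camera(n); cv2.imwrite(f'pics/{tag}.png',cv2.cvtColor(c['pixels'],cv2.COLOR_RGB2BGR)); np.save(f'/tmp/{tag}.npy',c,allow_pickle=True); return c
def load(tag): return np.load(f'/tmp/{tag}.npy',allow_pickle=True).item()
def ray(c,u,v):
    d=np.array([(u-c['cx'])/c['fx'],-(v-c['cy'])/c['fy'],-1.]); return np.array(c['position']),np.array(c['rotation'])@d
def onz(c,u,v,z):
    p,d=ray(c,u,v); return p+d*(z-p[2])/d[2]
def proj(c,P):
    q=np.array(c['rotation']).T@(np.array(P)-c['position']); return c['cx']+c['fx']*q[0]/-q[2], c['cy']-c['fy']*q[1]/-q[2]
def st():
    o=env.get_obs(); print({k:np.round(o[k],3) for k in o if k not in('effort','joint_velocities')}); return o
E
python3 - <<'E'
from h import *
for n in('scene','top'):
    c=snap(n,n+'0'); print({k:np.round(c[k],3) for k in c if k!='pixels'})
st(); print(env.tcp_to_grasp)
E
```

```text
pics
{'fx': np.float64(482.794), 'fy': np.float64(482.794), 'cx': np.float64(267.293), 'cy': np.float64(210.541), 'position': array([ 0.036, -0.956,  0.967]), 'rotation': array([ 54.232,  -1.298, -23.631])}
{'fx': np.float64(513.134), 'fy': np.float64(513.134), 'cx': np.float64(280.497), 'cy': np.float64(213.42), 'position': array([0.26 , 0.065, 1.917]), 'rotation': array([  8.391,   1.239, -90.882])}
{'time_s': np.float64(0.1), 'qpos': array([-69.264,  18.436,  -4.016,  83.17 ,   1.297,  78.544,  -3.26 ]), 'tool_pos': array([0.221, 0.611, 0.201]), 'tool_rot': array([1.79993e+02, 1.04000e-01, 7.00750e+01]), 'force': array([ 0.119, -0.431,  0.179]), 'wrist_torque': array([ 0.005, -0.042,  0.019]), 'grip_width': np.float64(0.087)}
0.0187
```

```bash
sed -i "s/c=env.read_camera(n);/c=env.read_camera(n); c['rotation']=R.from_euler('xyz',c['rotation'],degrees=True).as_matrix();/" h.py
python3 - <<'E'
from h import *
for n in('scene0','top0'):
    c=load(n); c['rotation']=R.from_euler('xyz',c['rotation'],degrees=True).as_matrix(); np.save(f'/tmp/{n}.npy',c,allow_pickle=True)
    print(c['rotation'].round(2), c.keys(), proj(c,[0.221,.611,.201]))
    im=cv2.imread(f'pics/{n}.png'); cv2.imwrite(f'pics/{n}b.png',cv2.resize(im,(800,600)))
E
```

```text
[[ 0.92  0.22 -0.34]
 [-0.4   0.54 -0.74]
 [ 0.02  0.81  0.58]] dict_keys(['pixels', 'fx', 'fy', 'cx', 'cy', 'position', 'rotation']) (np.float64(129.5240750258647), np.float64(132.42137863880686))
[[-0.02  0.99 -0.15]
 [-1.   -0.02 -0.02]
 [-0.02  0.15  0.99]] dict_keys(['pixels', 'fx', 'fy', 'cx', 'cy', 'position', 'rotation']) (np.float64(127.45873341196588), np.float64(303.61805396280334))
```

View pics/scene0b.png

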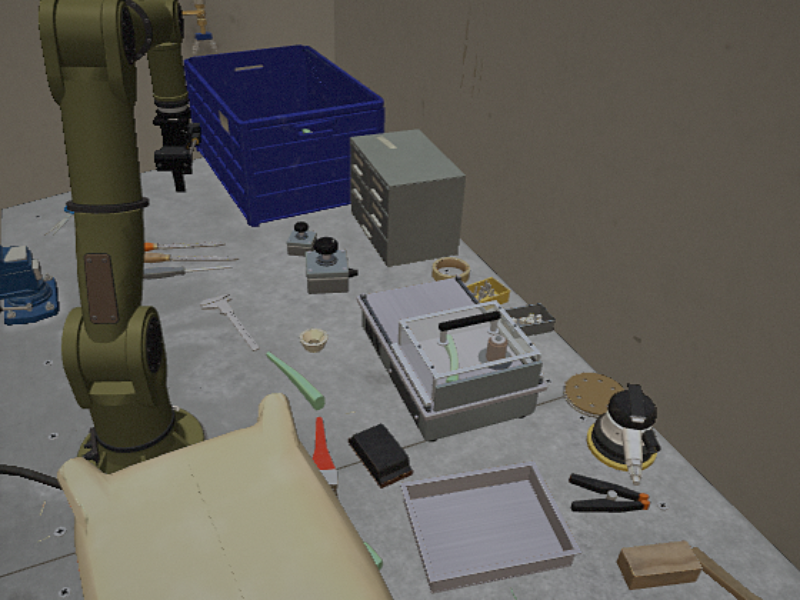

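View pics/top0b.png

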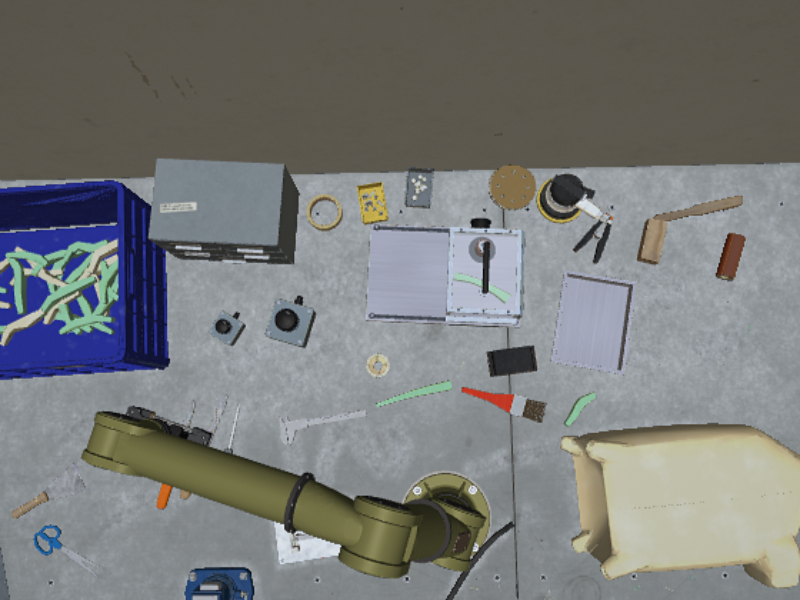

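```bash
python3 - <<'E'
from h import *
im=cv2.imread('pics/top0.png')
cv2.imwrite('pics/t_s.png',cv2.resize(im[145:240,245:375],None,fx=6,fy=6,interpolation=cv2.INTER_CUBIC))
a=cv2.resize(im[190:250,140:225],None,fx=6,fy=6,interpolation=cv2.INTER_CUBIC)
b=cv2.resize(im[180:270,380:450],None,fx=4,fy=4,interpolation=cv2.INTER_CUBIC)
h=max(a.shape[0],b.shape[0]); 
o=np.zeros((h,a.shape[1]+b.shape[1],3),np.uint8); o[:a.shape[0],:a.shape[1]]=a;o[:b.shape[0],a.shape[1]:]=b
cv2.imwrite('pics/t_o.png',o)
im=cv2.imread('pics/scene0.png')
cv2.imwrite('pics/s_s.png',cv2.resize(im[190:310,245:390],None,fx=5,fy=5,interpolation=cv2.INTER_CUBIC))
E
```

```text
(no output)
```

View pics/t_s.png

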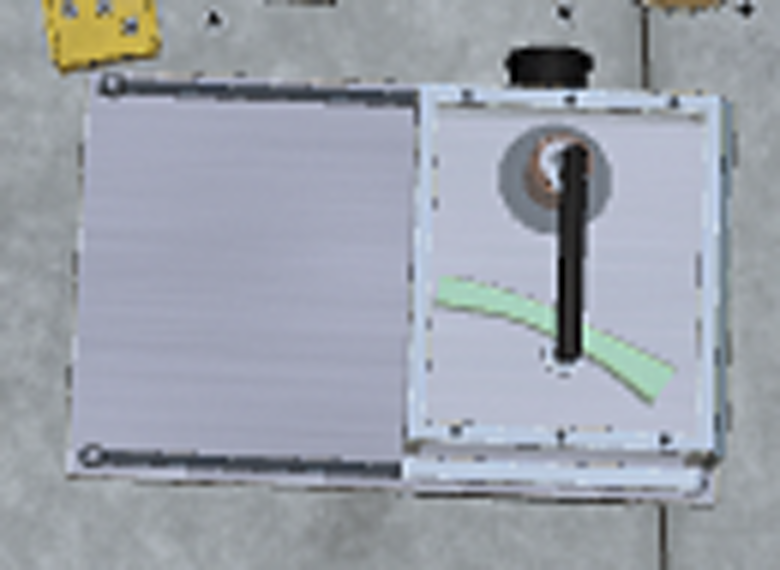

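View pics/t_o.png

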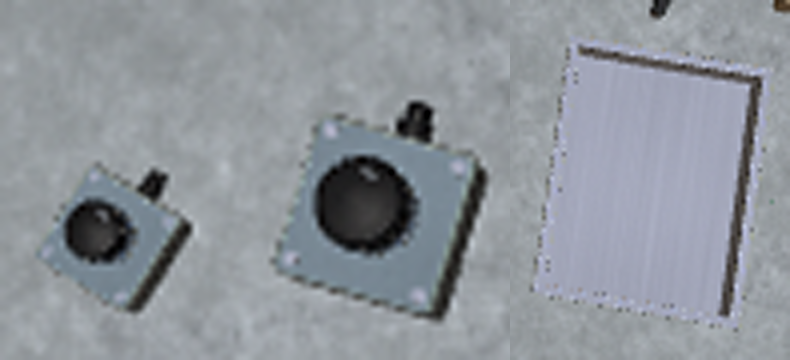

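View pics/s_s.png

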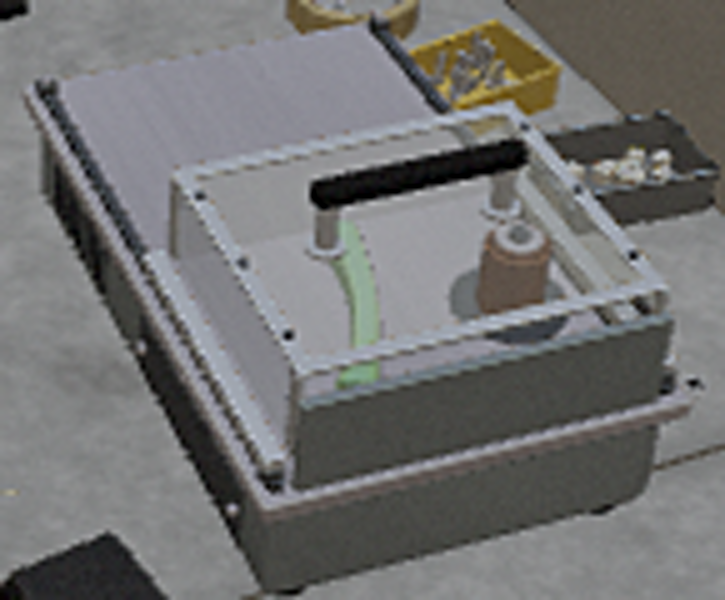

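```bash
python3 - <<'E'
from h import *
c=load('top0')
def q(pts,s,x0,y0,z,n):
    P=np.array([onz(c,(u+.5)/s-.5+x0,(v+.5)/s-.5+y0,z) for u,v in pts]); print(n,P[:,:2].round(4).tolist(),'mean',P.mean(0).round(4),'sides',np.linalg.norm(np.diff(P[:,:2],axis=0),axis=1).round(4), 'ang',[round(float(np.degrees(np.arctan2(*(b-a)[1::-1]))),1) for a,b in zip(P,P[1:])]); return P
q([(67,475),(95,72),(728,97),(714,503),(67,475)],6,245,145,.09,'table')
q([(91,456),(112,84)],6,245,145,.102,'stops')
q([(567,357),(573,150)],6,245,145,.207,'bar')
q([(364,205)],6,140,190,.121,'head')
q([(335,113),(487,163),(437,318),(276,268),(335,113)],6,140,190,.066,'box')
q([(25,290),(62,42),(256,72),(227,325),(25,290)],4,380,180,.042,'tray')
s=load('scene0')
# bar in scene
print('bar scene', [onz(s,(u+.5)/5-.5+245,(v+.5)/5-.5+190,.207).round(4).tolist() for u,v in [(315,185),(522,148)]])
# cream plug, sanding block
q([(377.5,365)],800/560,0,0,.028,'plug'); q([(488,348),(535,345),(537,373),(490,377)],800/560,0,0,.035,'sand')
for p in [(0.2,.611,.2)]: print(proj(s,p))
E
```

```text
table [[0.4945, 0.1903], [0.7422, 0.1711], [0.7185, -0.2133], [0.4707, -0.1952], [0.4945, 0.1903]] mean [0.5841 0.0286 0.09  ] sides [0.2484 0.3852 0.2484 0.3862] ang [-4.4, -93.5, 175.8, 86.5]
stops [[0.5041, 0.1751], [0.7313, 0.1602]] mean [0.6177 0.1676 0.102 ] sides [0.2277] ang [-3.8]
bar [[0.5412, -0.0994], [0.6601, -0.1066]] mean [ 0.6007 -0.103   0.207 ] sides [0.1191] ang [-3.5]
head [[0.4941, 0.3849]] mean [0.4941 0.3849 0.121 ] sides [] ang []
box [[0.5583, 0.4129], [0.5257, 0.3197], [0.4316, 0.3499], [0.4637, 0.448], [0.5583, 0.4129]] mean [0.5075 0.3887 0.066 ] sides [0.0987 0.0988 0.1032 0.1009] ang [-109.3, 162.2, 71.9, -20.4]
tray [[0.388, -0.2795], [0.6167, -0.3239], [0.5851, -0.5005], [0.3533, -0.4601], [0.388, -0.2795]] mean [ 0.4662 -0.3687  0.042 ] sides [0.233  0.1794 0.2353 0.184 ] ang [-11.0, -100.1, 170.1, 79.1]
bar scene [[0.5428, -0.1002, 0.207], [0.6596, -0.1127, 0.207]]
plug [[0.3847, 0.1648]] mean [0.3847 0.1648 0.028 ] sides [] ang []
sand [[0.423, -0.12], [0.4287, -0.2405], [0.357, -0.2426], [0.3488, -0.1226]] mean [ 0.3894 -0.1814  0.035 ] sides [0.1206 0.0717 0.1202] ang [-87.3, -178.3, 93.9]
(np.float64(123.38587700197402), np.float64(133.67912808279516))
```

```bash
cat >> h.py <<'E'
def to(x,y,z,yaw,frac=1):
    o=env.get_obs(); R0=R.from_euler('xyz',o['tool_rot'],degrees=True); R1=R.from_euler('xyz',[180,0,yaw],degrees=True)
    d=R0.inv().apply(np.array([x,y,z])-o['tool_pos']); w=(R0.inv()*R1).as_rotvec()
    print('t',round(float(o['time_s']),2),'pos',np.round(o['tool_pos'],4),'rot',np.round(o['tool_rot'],2),'F',np.round(o['force'],1),'w',round(float(o['grip_width']),4))
    print('shift',d.round(4).tolist(),'rot',w.round(4).tolist(),'mm',round(float(np.linalg.norm(d))*1000),'deg',np.degrees(np.linalg.norm(w)).round(1))
E
python3 -c "
from h import *
to(.4945,.384,.2,86.1)
c=load('top0');print(onz(c,294/1.4286,263/1.4286,0),onz(c,285/1.4286,248/1.4286,.3))"
```

```text
t 0.1 pos [0.2214 0.6105 0.2008] rot [1.7999e+02 1.0000e-01 7.0070e+01] F [ 0.1 -0.4  0.2] w 0.0874
shift [-0.1199, 0.3339, 0.0011] rot [-0.0001, 0.0018, -0.2797] mm 355 deg 16.0
[0.66226861 0.38632563 0.        ] [0.63439457 0.35676235 0.3       ]
```

Request:
{"api": "send_rows", "payload": {"steps": [[[-0.02,0.036,0],[0,0,-0.1],0],[[-0.03,0.072,0],[0,0,-0.2],0],[[-0.04,0.11,0],[0,0,-0.28],0],[[-0.054,0.15,0],[0,0,-0.28],0],[[-0.068,0.189,0],[0,0,-0.28],0]]}}

```text
time_s: 0.52
tool_pos: [0.3767, 0.4816, 0.2014]
tool_rot: [-180.0, 0.0, 86.2]
force: [0.1, -0.3, -0.4]
grip_width: 0.0616
```

```bash
python3 -c "
from h import *
to(.4945,.384,.15,86.1)"
```

```text
t 0.52 pos [0.3767 0.4816 0.2014] rot [-1.7998e+02  3.0000e-02  8.6170e+01] F [ 0.1 -0.3 -0.4] w 0.0616
shift [-0.0895, 0.1241, 0.0514] rot [-0.0003, 0.0005, 0.0012] mm 161 deg 0.1
```

Request:
{"api": "send_rows", "payload": {"steps": [[[-0.02,0.028,0],[0,0,0],0],[[-0.042,0.06,0.01],[0,0,0],0],[[-0.066,0.092,0.03],[0,0,0],0],[[-0.0895,0.124,0.045],[0,0,0],0],[[-0.0895,0.124,0.051],[0,0,0],0]]}}

```text
time_s: 0.93
tool_pos: [0.4998, 0.3758, 0.1483]
tool_rot: [179.9, 0.4, 85.4]
force: [0.7, -1.0, -0.1]
grip_width: 0.0285
```

Request:
{"api": "send_rows", "payload": {"steps": [[[0,0,0],[0,0,0],0],[[0,0,0],[0,0,0],0],[[0,0,0.005],[0,0,0],0],[[0,0,0.01],[0,0,0],0],[[0,0,0.015],[0,0,0],0]]}}

```text
time_s: 1.35
tool_pos: [0.4922, 0.3872, 0.1361]
tool_rot: [180.0, -0.1, 86.3]
force: [0.8, -0.4, -0.4]
grip_width: 0.0015
```

```bash
python3 -c "
from h import *
to(.4945,.384,.12,86.1)
c=snap('top','t1');s=snap('scene','s1')
a=cv2.imread('pics/t1.png')[180:250,150:250];b=cv2.imread('pics/s1.png')[120:220,190:290]
cv2.imwrite('pics/c1.png',np.hstack([cv2.resize(a,(500,350)),cv2.resize(b,(350,350))])[:, :800])"
```

```text
t 1.35 pos [0.4922 0.3872 0.1361] rot [ 1.7998e+02 -7.0000e-02  8.6280e+01] F [ 0.8 -0.4 -0.4] w 0.0015
shift [-0.003, 0.0025, 0.0161] rot [0.0003, -0.0012, 0.0032] mm 17 deg 0.2
```

View pics/c1.png

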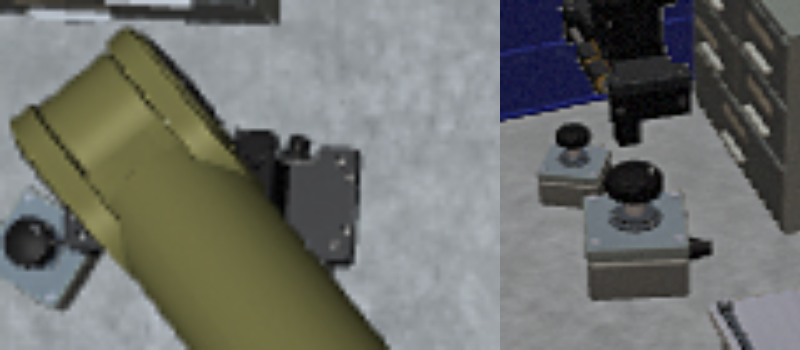

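```bash
python3 -c "
from h import *
s=load('s1');print(onz(s,228.6,168,.1215),onz(s,228.6,172.3,.111),proj(s,(.4922,.3872,.1361)),proj(s,(.4945,.384,.1215)),proj(s,(.4945,.384,.108)))
im=cv2.imread('pics/s1.png');cv2.imwrite('pics/c2.png',cv2.resize(im[140:215,195:275],None,fx=7,fy=7,interpolation=cv2.INTER_CUBIC))"
```

```text
[0.50079288 0.38750839 0.1215    ] [0.4968729  0.37743068 0.111     ] (np.float64(226.1286508436196), np.float64(164.7933952320842)) (np.float64(227.20444358282913), np.float64(168.84220116637547)) (np.float64(227.30684671073993), np.float64(172.25389257108608))
```

View pics/c2.png

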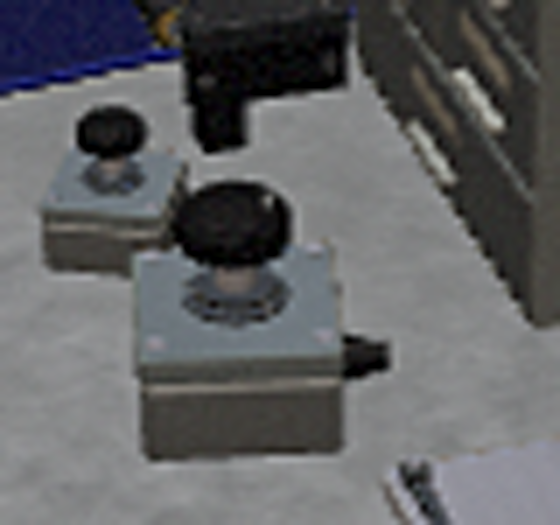

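Request:
{"api": "send_rows", "payload": {"steps": [[[-0.003,0.0025,0.003],[0,0,0],0],[[-0.003,0.0025,0.006],[0,0,0],0],[[-0.003,0.0025,0.009],[0,0,0],0],[[-0.003,0.0025,0.011],[0,0,0],0],[[-0.003,0.0025,0.013],[0,0,0],0]]}}

```text
time_s: 1.87
tool_pos: [0.4956, 0.3822, 0.1226]
tool_rot: [-180.0, 0.0, 86.1]
force: [-0.6, -0.3, -0.1]
grip_width: 0.0006
```

Request:
{"api": "send_rows", "payload": {"steps": [[[0,0,0.002],[0,0,0],0],[[0,0,0.004],[0,0,0],0],[[0,0,0.006],[0,0,0],0],[[0,0,0.008],[0,0,0],0],[[0,0,0.01],[0,0,0],0]]}}

```text
time_s: 2.28
tool_pos: [0.4956, 0.3822, 0.1127]
tool_rot: [180.0, -0.0, 86.1]
force: [1.1, -0.1, 0.2]
grip_width: 0.0003
```

Request:
{"api": "send_rows", "payload": {"steps": [[[0,0,0.001],[0,0,0],0],[[0,0,0.002],[0,0,0],0],[[0,0,0.003],[0,0,0],0],[[0,0,0.004],[0,0,0],0],[[0,0,0.005],[0,0,0],0]]}}

```text
time_s: 2.7
tool_pos: [0.4957, 0.3822, 0.1079]
tool_rot: [180.0, -0.0, 86.1]
force: [-0.3, -0.5, -0.4]
grip_width: 0.0005
```

```bash
python3 -c "
from h import *
st()
s=snap('scene','s2');print(proj(s,(.4956,.3822,.1077)))
im=cv2.imread('pics/s2.png');cv2.imwrite('pics/c3.png',cv2.resize(im[120:215,190:275],None,fx=6,fy=6,interpolation=cv2.INTER_CUBIC))"
```

```text
{'time_s': np.float64(2.7), 'qpos': array([-44.109,  18.757,   4.935,  93.711,  -1.713,  67.591,  47.335]), 'tool_pos': array([0.496, 0.382, 0.108]), 'tool_rot': array([ 1.79988e+02, -1.00000e-02,  8.61170e+01]), 'force': array([-0.323, -0.517, -0.381]), 'wrist_torque': array([0.02 , 0.022, 0.001]), 'grip_width': np.float64(0.0)}
(np.float64(227.7931475918193), np.float64(172.52364165699817))
```

View pics/c3.png

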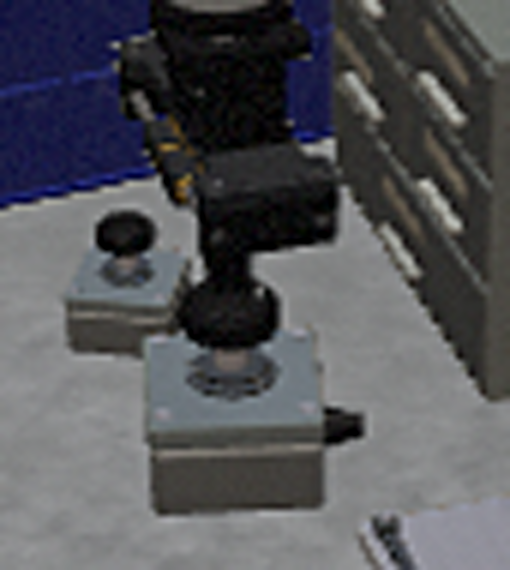

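Request:
{"api": "send_rows", "payload": {"steps": [[[0,0,0.001],[0,0,0],0],[[0,0,0.002],[0,0,0],0],[[0,0,0.003],[0,0,0],0],[[0,0,0.004],[0,0,0],0],[[0,0,0.005],[0,0,0],0]]}}

```text
time_s: 3.17
tool_pos: [0.4956, 0.3822, 0.1028]
tool_rot: [180.0, -0.0, 86.1]
force: [-0.5, -0.4, 0.7]
grip_width: 0.0002
```

Request:
{"api": "send_rows", "payload": {"steps": [[[0,0,0.001],[0,0,0],0],[[0,0,0.002],[0,0,0],0],[[0,0,0.003],[0,0,0],0],[[0,0,0.003],[0,0,0],0],[[0,0,0.003],[0,0,0],0]]}}

```text
time_s: 3.58
tool_pos: [0.4958, 0.3823, 0.1004]
tool_rot: [180.0, -0.0, 86.1]
force: [-1.1, -0.6, 4.1]
grip_width: 0.0005
```

```bash
python3 -c "
from h import *
st()
s=snap('scene','s3');t=snap('top','t3')
im=cv2.imread('pics/s3.png');a=cv2.resize(im[130:210,195:275],(480,480),interpolation=cv2.INTER_CUBIC)
im=cv2.imread('pics/t3.png');b=cv2.resize(im[185:255,170:240],(320,320),interpolation=cv2.INTER_CUBIC);o=np.zeros((480,800,3),np.uint8);o[:,:480]=np.clip(a*1.6,0,255);o[:320,480:]=np.clip(b*1.6,0,255)
cv2.imwrite('pics/c4.png',o)"
```

```text
{'time_s': np.float64(3.583), 'qpos': array([-44.087,  19.114,   4.912,  94.148,  -1.751,  66.781,  47.361]), 'tool_pos': array([0.496, 0.382, 0.1  ]), 'tool_rot': array([ 1.79979e+02, -2.30000e-02,  8.61160e+01]), 'force': array([-1.133, -0.618,  4.056]), 'wrist_torque': array([-0.157,  0.256, -0.013]), 'grip_width': np.float64(0.0)}
```

View pics/c4.png

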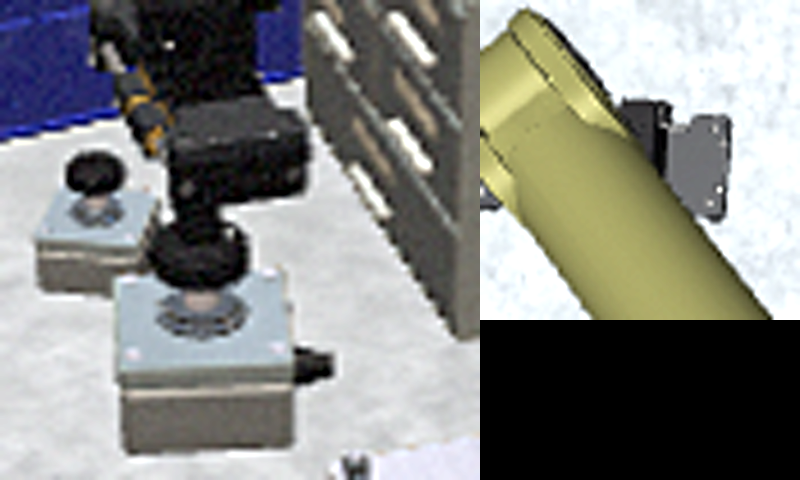

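Request:
{"api": "send_rows", "payload": {"steps": [[[0,0,0.001],[0,0,0],0],[[0,0,0.002],[0,0,0],0],[[0,0,0.003],[0,0,0],0],[[0,0,0.004],[0,0,0],0],[[0,0,0.005],[0,0,0],0]]}}

```text
time_s: 4.1
tool_pos: [0.4958, 0.3823, 0.0953]
tool_rot: [180.0, -0.0, 86.1]
force: [-1.1, -0.3, 3.6]
grip_width: 0.0003
```

Request:
{"api": "send_rows", "payload": {"steps": [[[0,0,0.001],[0,0,0],0],[[0,0,0.002],[0,0,0],0],[[0,0,0.003],[0,0,0],0],[[0,0,0.003],[0,0,0],0],[[0,0,0.003],[0,0,0],0]]}}

```text
time_s: 4.52
tool_pos: [0.4958, 0.3822, 0.0918]
tool_rot: [180.0, -0.0, 86.1]
force: [-0.4, 0.5, 2.9]
grip_width: 0.0001
```

Request:
{"api": "send_rows", "payload": {"steps": [[[0,0,0.001],[0,0,0],0],[[0,0,0.002],[0,0,0],0],[[0,0,0.003],[0,0,0],0],[[0,0,0.003],[0,0,0],0],[[0,0,0.003],[0,0,0],0]]}}

```text
time_s: 4.93
tool_pos: [0.4958, 0.3823, 0.0895]
tool_rot: [180.0, -0.0, 86.1]
force: [0.0, -0.8, 5.9]
grip_width: 0.0008
```

```bash
python3 -c "
from h import *
st()
s=snap('scene','s4')
im=cv2.imread('pics/s4.png');a=cv2.resize(im[130:210,195:275],(480,480),interpolation=cv2.INTER_CUBIC)
cv2.imwrite('pics/c5.png',np.clip(a*1.6,0,255))"
```

```text
{'time_s': np.float64(4.933), 'qpos': array([-44.053,  19.657,   4.879,  94.76 ,  -1.803,  65.627,  47.398]), 'tool_pos': array([0.496, 0.382, 0.089]), 'tool_rot': array([ 1.79979e+02, -2.40000e-02,  8.61120e+01]), 'force': array([ 0.015, -0.817,  5.899]), 'wrist_torque': array([-0.172,  0.305,  0.019]), 'grip_width': np.float64(0.001)}[ WARN:0@2.306] global loadsave.cpp:1063 imwrite_ Unsupported depth image for selected encoder is fallbacked to CV_8U.
```

View pics/c5.png

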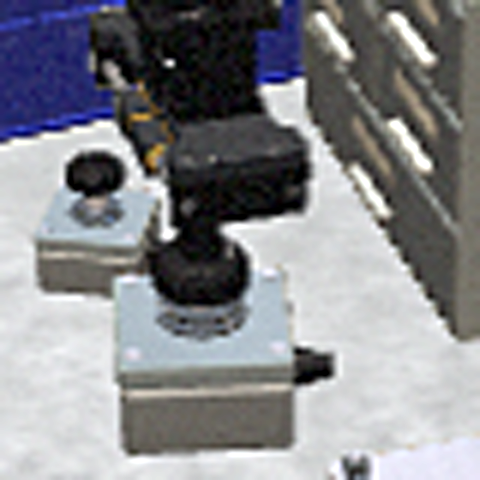

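Request:
{"api": "send_rows", "payload": {"steps": [[[0,0,0.001],[0,0,0],0],[[0,0,0.002],[0,0,0],0],[[0,0,0.0025],[0,0,0],0],[[0,0,0.0025],[0,0,0],0],[[0,0,0.0025],[0,0,0],0]]}}

```text
time_s: 5.4
tool_pos: [0.4961, 0.3825, 0.0893]
tool_rot: [179.9, -0.1, 86.1]
force: [-4.8, -2.4, 16.0]
grip_width: 0.0002
```

Request:
{"api": "send_rows", "payload": {"steps": [[[0,0,-0.03],[0,0,0],0],[[0,0,-0.07],[0,0,0],0],[[0,0,-0.11],[0,0,0],0.02],[[-0.02,0,-0.14],[0,0,0],0.087],[[-0.06,0,-0.165],[0,0,0],0.087]]}}

```text
time_s: 5.82
tool_pos: [0.4911, 0.3314, 0.2507]
tool_rot: [179.9, -0.2, 86.5]
force: [0.5, 0.2, -0.8]
grip_width: 0.0131
```

```bash
python3 -c "
from h import *
to(.601,-.103,.25,86.1)
s=snap('scene','s5')
im=cv2.imread('pics/s5.png');a=cv2.resize(im[130:210,195:275],(480,480),interpolation=cv2.INTER_CUBIC)
cv2.imwrite('pics/c6.png',np.clip(a*1.6,0,255).astype('uint8'))"
```

```text
t 5.82 pos [0.4911 0.3314 0.2507] rot [179.91  -0.23  86.51] F [ 0.5  0.2 -0.8] w 0.0131
shift [-0.4269, 0.1362, -0.0008] rot [0.0016, -0.0041, 0.0072] mm 448 deg 0.5
```

View pics/c6.png

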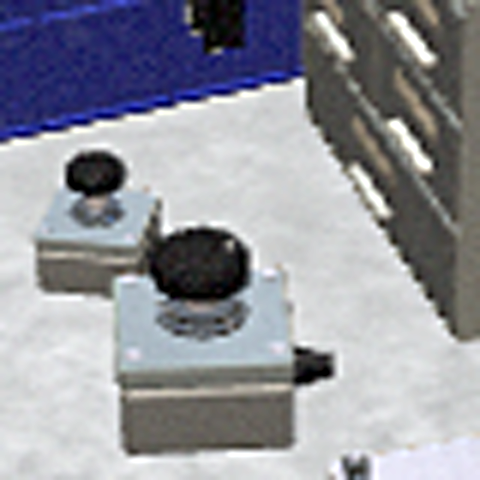

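Request:
{"api": "send_rows", "payload": {"steps": [[[-0.035,0.011,0],[0,0,0],0.087],[[-0.07,0.022,0],[0,0,0],0.087],[[-0.11,0.035,0],[0,0,0],0.087],[[-0.15,0.048,0],[0,0,0],0.087],[[-0.19,0.06,0],[0,0,0],0.087]]}}

```text
time_s: 6.28
tool_pos: [0.5387, 0.1322, 0.2476]
tool_rot: [-180.0, 0.0, 86.1]
force: [0.8, 0.4, 0.7]
grip_width: 0.0495
```

Request:
{"api": "send_rows", "payload": {"steps": [[[-0.04,0.013,0],[0,0,0],0.087],[[-0.08,0.025,0],[0,0,0],0.087],[[-0.12,0.038,0],[0,0,0],0.087],[[-0.16,0.05,0],[0,0,0],0.087],[[-0.19,0.06,0],[0,0,0],0.087]]}}

```text
time_s: 6.7
tool_pos: [0.5854, -0.0638, 0.2477]
tool_rot: [-180.0, 0.1, 85.9]
force: [1.4, -0.6, 0.2]
grip_width: 0.082
```

```bash
python3 -c "
from h import *
to(.601,-.103,.25,86.1)
t=snap('top','t6');s=snap('scene','s6')
print(proj(t,env.get_obs()['tool_pos']),proj(s,env.get_obs()['tool_pos']))
im=cv2.imread('pics/t6.png');a=cv2.resize(im[140:240,260:380],(480,400),interpolation=cv2.INTER_CUBIC)
im=cv2.imread('pics/s6.png');b=cv2.resize(im[170:290,250:370],(400,400),interpolation=cv2.INTER_CUBIC)[:,:320]
cv2.imwrite('pics/c7.png',np.clip(np.hstack([a,b])*1.5,0,255).astype('uint8'))"
```

```text
t 6.7 pos [ 0.5854 -0.0638  0.2477] rot [-1.7998e+02  9.0000e-02  8.5920e+01] F [ 1.4 -0.6  0.2] w 0.082
shift [-0.0379, 0.0183, -0.0023] rot [-0.0004, 0.0016, -0.0032] mm 42 deg 0.2
(np.float64(330.32378962782116), np.float64(189.06181039091172)) (np.float64(317.5539404688179), np.float64(203.6443490189355))
```

View pics/c7.png

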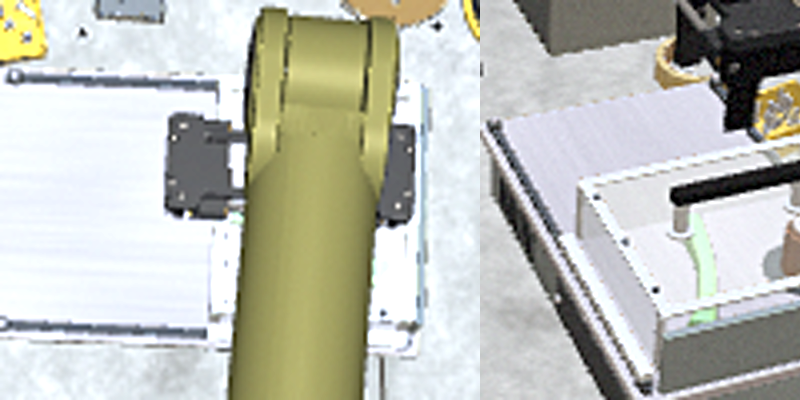

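Request:
{"api": "send_rows", "payload": {"steps": [[[-0.02,0.01,-0.002],[0,0,0],0.087],[[-0.033,0.0165,-0.002],[0,0,0],0.087],[[-0.033,0.0165,-0.002],[0,0,0],0.087],[[-0.033,0.0165,-0.002],[0,0,0],0.087],[[-0.033,0.0165,-0.002],[0,0,0],0.087]]}}

```text
time_s: 7.22
tool_pos: [0.5996, -0.0917, 0.2498]
tool_rot: [-179.9, -0.1, 86.2]
force: [-0.6, 0.8, 0.1]
grip_width: 0.0869
```

```bash
python3 -c "
from h import *
to(.601,-.103,.25,86.1)
s=snap('scene','s7');t=snap('top','t7')
to(.601,-.103,.25,86.1)
print(proj(s,env.get_obs()['tool_pos']))
im=cv2.imread('pics/s7.png');b=cv2.resize(im[180:280,280:380],(600,600),interpolation=cv2.INTER_CUBIC)
cv2.imwrite('pics/c8.png',np.clip(b*1.5,0,255).astype('uint8'))"
```

```text
t 7.22 pos [ 0.5996 -0.0917  0.2498] rot [-1.7993e+02 -6.0000e-02  8.6190e+01] F [-0.6  0.8  0.1] w 0.0869
shift [-0.0112, 0.0021, -0.0002] rot [-0.0012, -0.001, 0.0017] mm 11 deg 0.1
t 7.32 pos [ 0.5997 -0.0915  0.2501] rot [-1.7997e+02 -6.0000e-02  8.6240e+01] F [ 0.2  0.  -0.5] w 0.0869
shift [-0.0113, 0.002, 0.0001] rot [-0.0006, -0.001, 0.0025] mm 12 deg 0.2
(np.float64(326.82385308555445), np.float64(206.45974259460374))
```

View pics/c8.png

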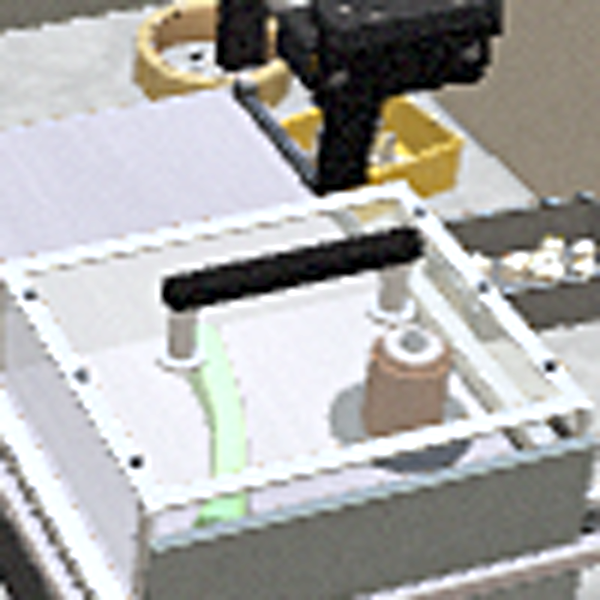

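```bash
python3 -c "
from h import *
s=load('s7');t=load('t7')
for sg in (1,-1):
  for off in (.0435,.0585):
    p=np.array([.5997+sg*off*.066,-.0915+sg*off*.998,.2501+.0187]);print(sg,off,(np.array(proj(s,p))-[280,180])*6)
im=cv2.imread('pics/t7.png');b=cv2.resize(im[145:245,265:395],(780,600),interpolation=cv2.INTER_CUBIC)
cv2.imwrite('pics/c9.png',np.clip(b*1.3,0,255).astype('uint8'))"
```

```text
1 0.0435 [241.9054437   69.36308886]
1 0.0585 [227.56380809  51.51241343]
-1 0.0435 [330.4357649  179.55456709]
-1 0.0585 [346.69049762 199.78642667]
```

View pics/c9.png

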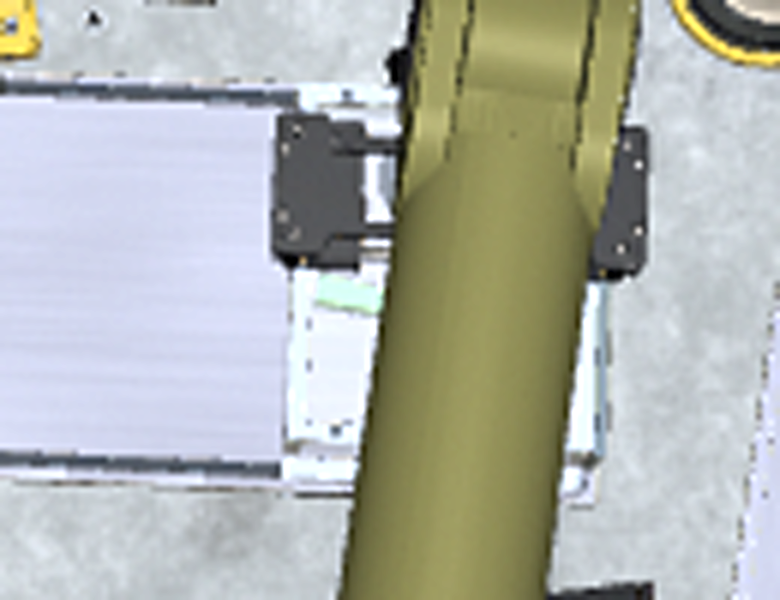

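Request:
{"api": "send_rows", "payload": {"steps": [[[-0.0113,0.002,0],[0,0,0],0.087],[[-0.0113,0.002,0.025],[0,0,0],0.06],[[-0.0113,0.002,0.05],[0,0,0],0.05],[[-0.0113,0.002,0.075],[0,0,0],0.05],[[-0.0113,0.002,0.085],[0,0,0],0.05]]}}

```text
time_s: 7.73
tool_pos: [0.5991, -0.1048, 0.162]
tool_rot: [-179.7, -0.0, 86.1]
force: [0.2, 1.0, 0.2]
grip_width: 0.0678
```

```bash
python3 -c "
from h import *
s=snap('scene','s8')
to(.601,-.103,.164,86.1)
im=cv2.imread('pics/s8.png');b=cv2.resize(im[180:280,280:380],(600,600),interpolation=cv2.INTER_CUBIC)
cv2.imwrite('pics/c10.png',np.clip(b*1.5,0,255).astype('uint8'))"
```

```text
t 7.78 pos [ 0.5987 -0.1046  0.1613] rot [-179.63    0.     86.13] F [-1.   1.  -0.5] w 0.0644
shift [0.0017, 0.0022, -0.0027] rot [-0.0064, 0.0, 0.0005] mm 4 deg 0.4
```

View pics/c10.png

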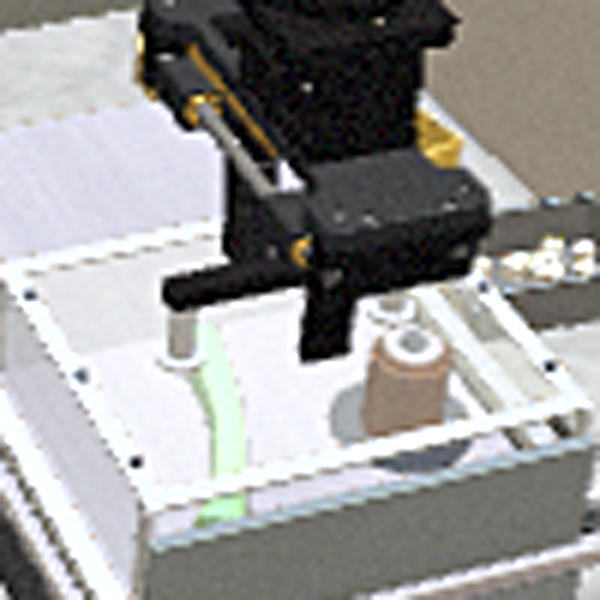

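Request:
{"api": "send_rows", "payload": {"grip_force": 10, "steps": [[[0.0017,0,-0.002],[0,0,0],0.0],[[0.0017,0,-0.002],[0,0,0],0.0],[[0.0017,0,-0.002],[0,0,0],0.0],[[0.0017,0,-0.002],[0,0,0],0.0],[[0.0017,0,-0.002],[0,0,0],0.0]]}}

```text
time_s: 8.2
tool_pos: [0.602, -0.1033, 0.1688]
tool_rot: [179.9, -0.0, 86.1]
force: [0.2, -0.2, -0.5]
grip_width: 0.0309
```

Request:
{"api": "send_rows", "payload": {"steps": [[[0,0,0],[0,0,0],0.0],[[0,0,0],[0,0,0],0.0],[[0,0,0],[0,0,0],0.0],[[0,0,0],[0,0,0],0.0],[[0.005,0,0],[0,0,0],0.0]]}}

```text
time_s: 8.62
tool_pos: [0.6016, -0.1, 0.1677]
tool_rot: [180.0, 0.1, 86.0]
force: [0.6, -2.2, 1.1]
grip_width: 0.0137
```

Request:
{"api": "send_rows", "payload": {"steps": [[[0.012,0,0],[0,0,0],0.0],[[0.032,0,0],[0,0,0],0.0],[[0.055,0,0],[0,0,0],0.0],[[0.078,0,0],[0,0,0],0.0],[[0.1,0,0],[0,0,0],0.0]]}}

```text
time_s: 9.03
tool_pos: [0.608, 0.0034, 0.1677]
tool_rot: [-180.0, 0.0, 86.1]
force: [-0.8, -1.4, 2.0]
grip_width: 0.0139
```

Request:
{"api": "send_rows", "payload": {"steps": [[[0.02,0,0],[0,0,0],0.0],[[0.038,0,0],[0,0,0],0.0],[[0.052,0,0],[0,0,0],0.0],[[0.062,0,0],[0,0,0],0.0],[[0.068,0,0],[0,0,0],0.0]]}}

```text
time_s: 9.45
tool_pos: [0.6122, 0.0718, 0.1677]
tool_rot: [-179.9, -0.0, 86.2]
force: [-4.3, -1.3, 4.7]
grip_width: 0.0142
```

Request:
{"api": "send_rows", "payload": {"steps": [[[0.002,0,0],[0,0,0],0.0],[[0.004,0,0],[0,0,0],0.0],[[0.006,0,0],[0,0,0],0.0],[[0.008,0,0],[0,0,0],0.0],[[0.009,0,0],[0,0,0],0.0]]}}

```text
time_s: 9.87
tool_pos: [0.6125, 0.0758, 0.1677]
tool_rot: [-179.9, 0.2, 86.0]
force: [-5.8, -4.7, 6.0]
grip_width: 0.014
```

```bash
python3 -c "
from h import *
st()"
```

```text
{'time_s': np.float64(9.867), 'qpos': array([-25.731,  15.833,  19.485,  91.34 ,  -5.281,  73.928,  80.545]), 'tool_pos': array([0.612, 0.076, 0.168]), 'tool_rot': array([-1.79861e+02,  1.77000e-01,  8.59970e+01]), 'force': array([-5.821, -4.748,  6.001]), 'wrist_torque': array([-1.165,  1.216,  0.088]), 'grip_width': np.float64(0.014)}
```

Request:
{"api": "send_rows", "payload": {"steps": [[[0.001,0.001,0],[0,0,0],0.0],[[0.002,0.002,0],[0,0,0],0.0],[[0.003,0.003,0],[0,0,0],0.0],[[0.004,0.003,0],[0,0,0],0.0],[[0.004,0.003,0],[0,0,0],0.0]]}}

```text
time_s: 10.28
tool_pos: [0.6134, 0.0757, 0.1672]
tool_rot: [-179.6, 0.4, 85.8]
force: [-11.4, -9.0, 9.1]
grip_width: 0.0139
```

Request:
{"api": "send_rows", "payload": {"steps": [[[-0.003,-0.003,0],[0,0,0],0.087],[[-0.003,-0.003,0],[0,0,0],0.087],[[-0.003,-0.003,0],[0,0,0],0.087],[[-0.003,-0.003,-0.03],[0,0,0],0.087],[[-0.003,-0.003,-0.07],[0,0,0],0.087]]}}

```text
time_s: 10.7
tool_pos: [0.6113, 0.0802, 0.2338]
tool_rot: [-179.6, 0.1, 86.2]
force: [0.5, 0.2, 1.2]
grip_width: 0.0392
```

```bash
python3 -c "
from h import *
st()
t=snap('top','t9');s=snap('scene','s9')
im=cv2.imread('pics/t9.png');a=cv2.resize(im[140:240,255:385],(780,600),interpolation=cv2.INTER_CUBIC)
im=cv2.imread('pics/s9.png');b=cv2.resize(im[180:300,245:395],(750,600),interpolation=cv2.INTER_CUBIC)
cv2.imwrite('pics/c11.png',a);cv2.imwrite('pics/c12.png',b)"
```

```text
{'time_s': np.float64(10.7), 'qpos': array([-26.102,  14.121,  19.633,  85.764,  -4.746,  81.387,  79.901]), 'tool_pos': array([0.611, 0.08 , 0.234]), 'tool_rot': array([-1.7956e+02,  9.4000e-02,  8.6170e+01]), 'force': array([0.539, 0.224, 1.168]), 'wrist_torque': array([ 0.08 , -0.079, -0.004]), 'grip_width': np.float64(0.039)}
```

View pics/c11.png

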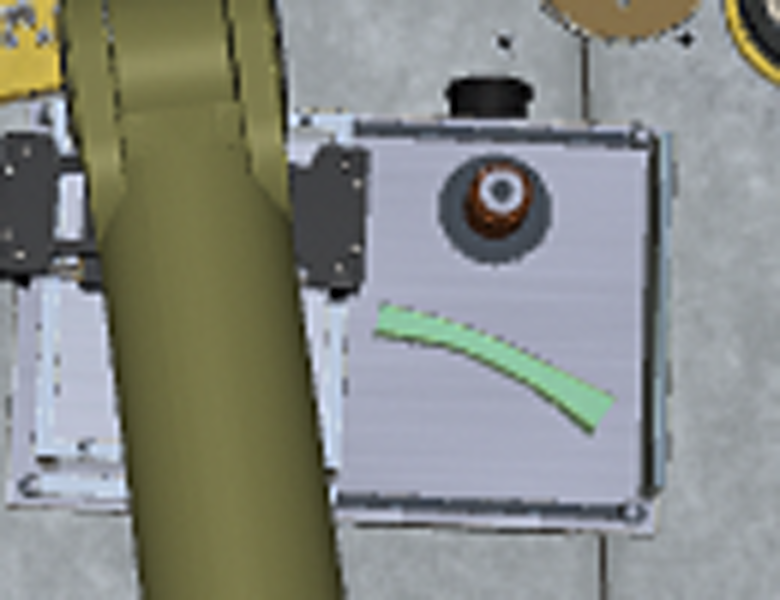

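View pics/c12.png

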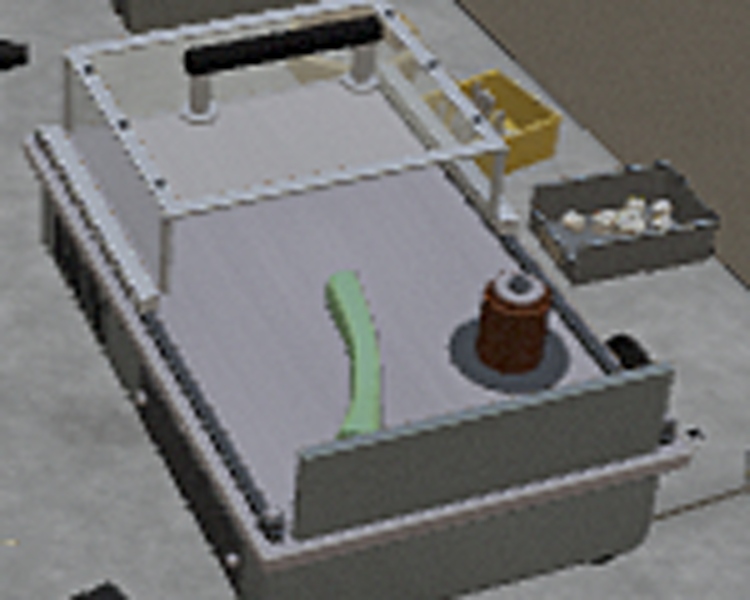

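```bash
python3 -c "
from h import *
for n in ('t9','s9'):
  c=load(n);im=c['pixels'];hsv=cv2.cvtColor(im,cv2.COLOR_RGB2HSV)
  m=cv2.inRange(hsv,(40,50,60),(85,255,255))
  k,l,stt,ce=cv2.connectedComponentsWithStats(m)
  box=(255,140,385,240) if n=='t9' else (245,180,395,300)
  for i in range(1,k):
    if stt[i,4]>60 and box[0]<ce[i][0]<box[2] and box[1]<ce[i][1]<box[3]:
      ys,xs=np.where(l==i); print(n,stt[i],ce[i])
      if n=='t9':
        for z in (.1075,.125):
          P=np.array([onz(c,x,y,z)[:2] for x,y in zip(xs,ys)]); mu=P.mean(0); r=cv2.minAreaRect((P*1000).astype(np.float32)); print(z,'mean',mu.round(4),'rect',np.round(r[0],1),np.round(r[1],1),round(r[2],1))
          w,v=np.linalg.eigh(np.cov(P.T)); a=v[:,1]; print('axis deg',np.degrees(np.arctan2(a[1],a[0])).round(1)); 
          q=(P-mu)@np.c_[a,[-a[1],a[0]]]
          for b in np.arange(-.08,.08,.016):
            s=q[(q[:,0]>=b)&(q[:,0]<b+.016)]
            if len(s): print((b*1000).round(),'lat',(s[:,1].min()*1000).round(1),(s[:,1].max()*1000).round(1))
"
```

```text
t9 [318 191  39  21 199] [338.03517588 199.8241206 ]
0.1075 mean [ 0.5731 -0.1057] rect [ 573.4 -100.5] [146.6  26.1] 63.2
axis deg 64.1
-80.0 lat -6.4 14.6
-64.0 lat -8.2 16.1
-48.0 lat -9.2 10.7
-32.0 lat -9.8 6.7
-16.0 lat -10.5 4.3
0.0 lat -11.1 3.6
16.0 lat -10.3 3.0
32.0 lat -9.1 6.8
48.0 lat -4.9 9.8
64.0 lat -3.8 14.0
0.125 mean [ 0.5701 -0.104 ] rect [570.3 -98.9] [145.1  25.8] 63.2
axis deg 64.1
-80.0 lat -6.3 14.4
-64.0 lat -8.1 15.9
-48.0 lat -9.1 10.6
-32.0 lat -9.7 6.7
-16.0 lat -10.4 4.2
0.0 lat -11.0 3.6
16.0 lat -10.2 3.0
32.0 lat -9.0 6.8
48.0 lat -4.9 9.7
64.0 lat -3.7 13.9
s9 [310 235  11  33 198] [315.95454545 250.54545455]
```

Request:
{"api": "send_rows", "payload": {"steps": [[[-0.035,-0.005,0],[0,0,0.12],0.06],[[-0.07,-0.01,0],[0,0,0.24],0.06],[[-0.11,-0.015,0],[0,0,0.36],0.06],[[-0.15,-0.02,0],[0,0,0.48],0.06],[[-0.18,-0.026,0],[0,0,0.6],0.06]]}}

```text
time_s: 11.22
tool_pos: [0.5754, -0.1017, 0.2377]
tool_rot: [179.9, -0.0, 51.3]
force: [0.3, -0.5, 0.7]
grip_width: 0.06
```

Request:
{"api": "send_rows", "payload": {"steps": [[[0,0,0],[0,0,0.12],0.06],[[0,0,0],[0,0,0.24],0.06],[[0,0,0],[0,0,0.36],0.06],[[0,0,0],[0,0,0.48],0.06],[[0,0,0],[0,0,0.6],0.06]]}}

```text
time_s: 11.63
tool_pos: [0.5763, -0.0977, 0.2373]
tool_rot: [-180.0, -0.1, 17.1]
force: [0.9, 1.1, 0.2]
grip_width: 0.06
```

Request:
{"api": "send_rows", "payload": {"steps": [[[0,0,0],[0,0,0.12],0.06],[[0,0,0],[0,0,0.24],0.06],[[0,0,0],[0,0,0.36],0.06],[[0,0,0],[0,0,0.48],0.06],[[0,0,0],[0,0,0.6],0.06]]}}

```text
time_s: 12.05
tool_pos: [0.5763, -0.0976, 0.2374]
tool_rot: [-180.0, -0.1, -17.3]
force: [-0.4, 0.1, -0.5]
grip_width: 0.0602
```

```bash
python3 -c "
from h import *
to(.5734,-.1005,.16,-26)"
```

```text
t 12.05 pos [ 0.5763 -0.0976  0.2374] rot [-1.7996e+02 -6.0000e-02 -1.7310e+01] F [-0.4  0.1 -0.5] w 0.0602
shift [-0.002, 0.0037, 0.0774] rot [-0.0008, -0.0011, 0.1517] mm 77 deg 8.7
```

Request:
{"api": "send_rows", "payload": {"steps": [[[-0.002,0.0037,0.01],[0,0,0.1],0.06],[[-0.002,0.0037,0.03],[0,0,0.14],0.06],[[-0.002,0.0037,0.055],[0,0,0.14],0.06],[[-0.002,0.0037,0.08],[0,0,0.14],0.06],[[-0.002,0.0037,0.1],[0,0,0.14],0.06]]}}

```text
time_s: 12.47
tool_pos: [0.5727, -0.1004, 0.1357]
tool_rot: [-180.0, -0.0, -25.0]
force: [-0.0, -0.9, 0.2]
grip_width: 0.0598
```

```bash
python3 -c "
from h import *
s=snap('scene','s10');t=snap('top','t10')
to(.5734,-.1005,.084,-26)
im=cv2.imread('pics/s10.png');b=cv2.resize(im[180:300,265:385],(600,600),interpolation=cv2.INTER_CUBIC)
cv2.imwrite('pics/c13.png',np.clip(b*1.5,0,255).astype('uint8'))"
```

```text
t 12.57 pos [ 0.5704 -0.1001  0.1339] rot [179.88   0.31 -24.99] F [-0.8  0.5 -0.1] w 0.06
shift [0.0031, -0.001, 0.0498] rot [0.0022, 0.0055, 0.0176] mm 50 deg 1.1
```

View pics/c13.png

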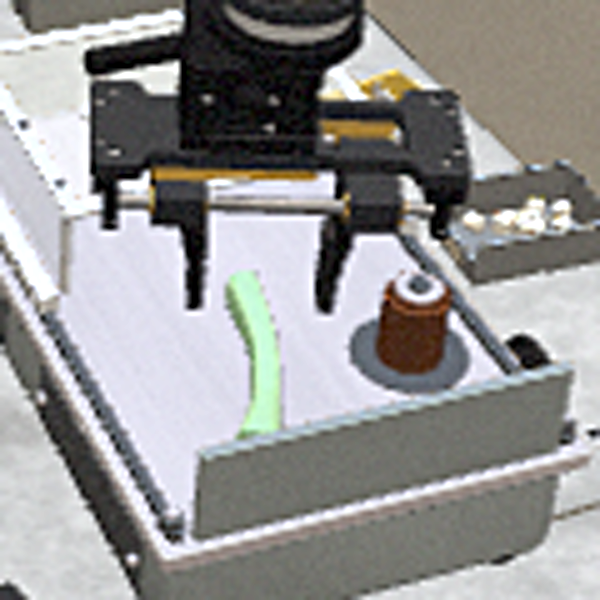

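```bash
python3 -c "
from h import *
s=load('s10')
for z in (0,.0187):
  for sg in (1,-1,0):
    p=np.array([.5715,-.1002,.1348+z])+sg*.030*np.array([np.cos(np.radians(-25)),np.sin(np.radians(-25)),0]);print(z,sg,(np.array(proj(s,p))-[265,180])*5)
"
```

```text
0 1 [306.63824315 328.88771829]
0 -1 [195.13646672 325.23240583]
0 0 [250.87944838 327.05980286]
0.0187 1 [309.93675971 301.95154077]
0.0187 -1 [197.48829088 298.27292809]
0.0187 0 [253.70448397 300.11197137]
```

Request:
{"api": "send_rows", "payload": {"steps": [[[0.001,0,0.01],[0,0,0.01],0.06],[[0.001,0,0.022],[0,0,0.01],0.06],[[0.001,0,0.034],[0,0,0.01],0.06],[[0.001,0,0.041],[0,0,0.01],0.06],[[0.001,0,0.045],[0,0,0.01],0.06]]}}

```text
time_s: 12.98
tool_pos: [0.5729, -0.1016, 0.0912]
tool_rot: [180.0, 0.1, -25.6]
force: [-0.5, -0.3, 0.0]
grip_width: 0.0602
```

```bash
python3 -c "
from h import *
s=snap('scene','s11')
to(.5734,-.1005,.088,-26)
im=cv2.imread('pics/s11.png');b=cv2.resize(im[180:300,265:385],(600,600),interpolation=cv2.INTER_CUBIC)
cv2.imwrite('pics/c14.png',np.clip(b*1.5,0,255).astype('uint8'))"
```

```text
t 13.03 pos [ 0.5727 -0.1016  0.0909] rot [ 1.7995e+02  1.0000e-01 -2.5610e+01] F [ 0.4  0.6 -1. ] w 0.0601
shift [0.0002, -0.0013, 0.0029] rot [0.0008, 0.0017, 0.0069] mm 3 deg 0.4
```

View pics/c14.png

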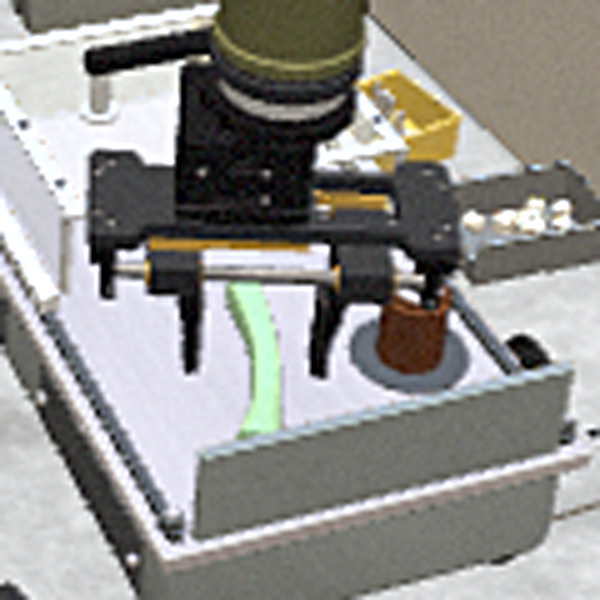

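Request:
{"api": "send_rows", "payload": {"grip_force": 15, "steps": [[[0,0,0.001],[0,0,0],0.0],[[0,0,0.001],[0,0,0],0.0],[[0,0,0.001],[0,0,0],0.0],[[0,0,0.001],[0,0,0],0.0],[[0,0,0.001],[0,0,0],0.0]]}}

```text
time_s: 13.45
tool_pos: [0.5738, -0.1018, 0.0919]
tool_rot: [-180.0, -0.0, -25.6]
force: [0.0, 0.1, 0.1]
grip_width: 0.0346
```

Request:
{"api": "send_rows", "payload": {"steps": [[[0,0,0],[0,0,0],0.0],[[0,0,0],[0,0,0],0.0],[[0,0,0],[0,0,0],0.0],[[0,0,0],[0,0,0],0.0],[[0,0,0],[0,0,0],0.0]]}}

```text
time_s: 13.87
tool_pos: [0.5734, -0.1017, 0.0916]
tool_rot: [-180.0, 0.0, -25.6]
force: [-0.8, 1.0, 0.8]
grip_width: 0.0237
```

```bash
python3 -c "
from h import *
s=snap('scene','s12');st()
im=cv2.imread('pics/s12.png');b=cv2.resize(im[200:290,285:375],(600,600),interpolation=cv2.INTER_CUBIC)
cv2.imwrite('pics/c15.png',np.clip(b*1.5,0,255).astype('uint8'))"
```

```text
{'time_s': np.float64(13.917), 'qpos': array([-22.583,  16.604,  35.232, 101.897, -10.514,  64.789,  -9.578]), 'tool_pos': array([ 0.573, -0.102,  0.092]), 'tool_rot': array([-1.79986e+02,  3.00000e-03, -2.56050e+01]), 'force': array([0.44 , 1.397, 2.336]), 'wrist_torque': array([-0.005,  0.28 , -0.057]), 'grip_width': np.float64(0.024)}
```

View pics/c15.png

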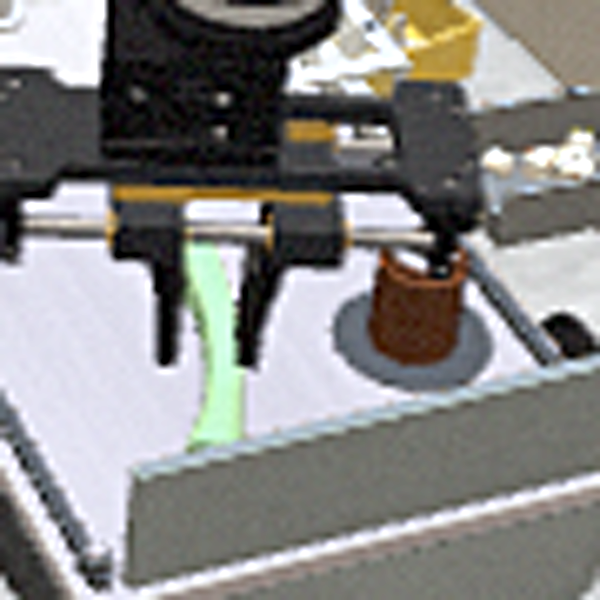

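Request:
{"api": "send_rows", "payload": {"steps": [[[0,0,0],[0,0,0],0.055],[[0,0,0],[0,0,0],0.055],[[0,0,0],[0,0,0],0.055],[[0,0,0],[0,0,0],0.055],[[0,0,0.002],[0,0,0],0.055]]}}

```text
time_s: 14.33
tool_pos: [0.5737, -0.1018, 0.0896]
tool_rot: [-180.0, -0.0, -25.6]
force: [0.7, -0.3, 0.3]
grip_width: 0.0485
```

Request:
{"api": "send_rows", "payload": {"steps": [[[0,0,0.001],[0,0,0],0.055],[[0,0,0.002],[0,0,0],0.055],[[0,0,0.003],[0,0,0],0.055],[[0,0,0.004],[0,0,0],0.055],[[0,0,0.005],[0,0,0],0.055]]}}

```text
time_s: 14.75
tool_pos: [0.5734, -0.1018, 0.0843]
tool_rot: [-180.0, 0.0, -25.6]
force: [-0.2, -1.0, 0.1]
grip_width: 0.0551
```

```bash
python3 -c "
from h import *
t=snap('top','t13');s=snap('scene','s13');st()
im=cv2.imread('pics/s13.png');b=cv2.resize(im[200:290,285:375],(600,600),interpolation=cv2.INTER_CUBIC)
cv2.imwrite('pics/c16.png',np.clip(b*1.5,0,255).astype('uint8'))"
```

```text
{'time_s': np.float64(14.85), 'qpos': array([-22.437,  17.069,  35.115, 102.301, -10.826,  64.027,  -9.345]), 'tool_pos': array([ 0.573, -0.102,  0.084]), 'tool_rot': array([ 1.79996e+02,  1.90000e-02, -2.56090e+01]), 'force': array([-0.274, -0.939,  0.072]), 'wrist_torque': array([-0.047,  0.093, -0.012]), 'grip_width': np.float64(0.055)}
```

View pics/c16.png

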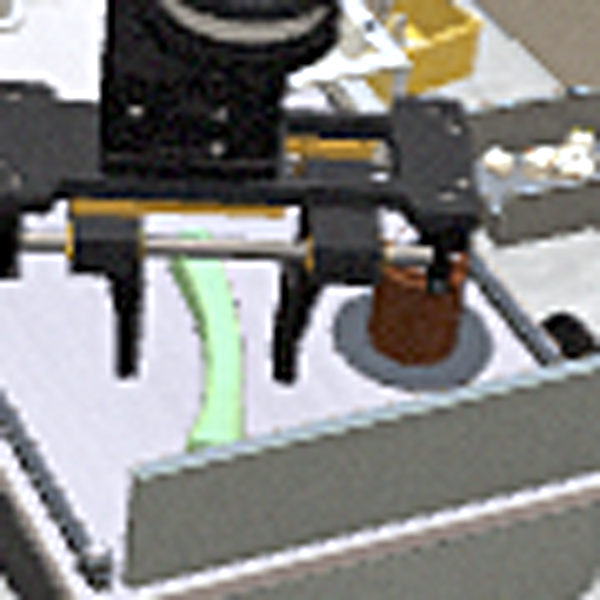

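Request:
{"api": "send_rows", "payload": {"steps": [[[0,0,0.001],[0,0,0],0.055],[[0,0,0.002],[0,0,0],0.055],[[0,0,0.003],[0,0,0],0.0],[[0,0,0.003],[0,0,0],0.0],[[0,0,0.003],[0,0,0],0.0]]}}

```text
time_s: 15.27
tool_pos: [0.5734, -0.1017, 0.0814]
tool_rot: [-180.0, 0.0, -25.6]
force: [-0.7, 0.4, 0.4]
grip_width: 0.0421
```

Request:
{"api": "send_rows", "payload": {"steps": [[[0,0,0],[0,0,0],0.0],[[0,0,0],[0,0,0],0.0],[[0,0,0],[0,0,0],0.0],[[0,0,0],[0,0,0],0.0],[[0,0,0],[0,0,0],0.0]]}}

```text
time_s: 15.68
tool_pos: [0.5735, -0.1018, 0.0815]
tool_rot: [-180.0, -0.0, -25.6]
force: [0.7, 0.1, 0.2]
grip_width: 0.0279
```

Request:
{"api": "send_rows", "payload": {"steps": [[[0,0,0],[0,0,0],0.0],[[0,0,0],[0,0,0],0.0],[[0,0,0],[0,0,0],0.0],[[0,0,0],[0,0,0],0.0],[[0,0,0],[0,0,0],0.0]]}}

```text
time_s: 16.1
tool_pos: [0.5735, -0.1018, 0.0815]
tool_rot: [-180.0, -0.0, -25.6]
force: [0.4, 0.4, -0.5]
grip_width: 0.0279
```

```bash
python3 -c "
from h import *
s=snap('scene','s14');st()
im=cv2.imread('pics/s14.png');b=cv2.resize(im[200:290,285:375],(600,600),interpolation=cv2.INTER_CUBIC)
cv2.imwrite('pics/c17.png',np.clip(b*1.5,0,255).astype('uint8'))"
```

```text
{'time_s': np.float64(16.15), 'qpos': array([-22.376,  17.246,  35.071, 102.444, -10.958,  63.709,  -9.245]), 'tool_pos': array([ 0.574, -0.102,  0.082]), 'tool_rot': array([-1.79993e+02, -1.00000e-02, -2.56100e+01]), 'force': array([0.206, 0.176, 1.018]), 'wrist_torque': array([-0.065,  0.013,  0.036]), 'grip_width': np.float64(0.028)}
```

View pics/c17.png

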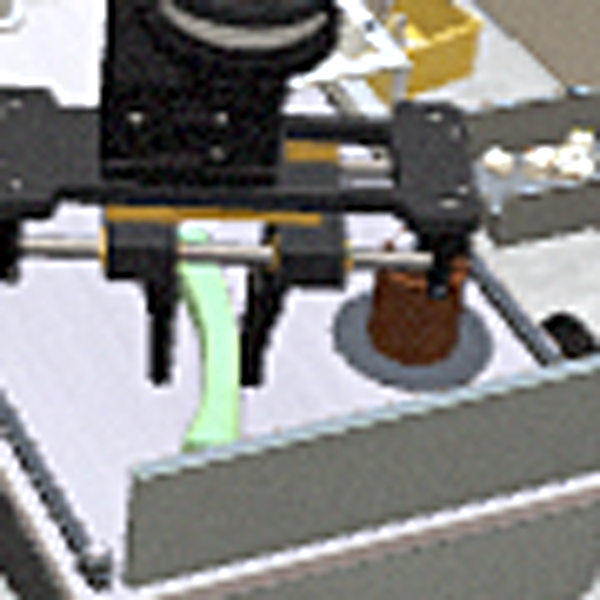

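Request:
{"api": "send_rows", "payload": {"grip_force": 25, "steps": [[[0,0,0],[0,0,0],0.0],[[0,0,0],[0,0,0],0.0],[[0,0,-0.002],[0,0,0],0.0],[[0,0,-0.005],[0,0,0],0.0],[[0,0,-0.008],[0,0,0],0.0]]}}

```text
time_s: 16.57
tool_pos: [0.5732, -0.1017, 0.0895]
tool_rot: [180.0, 0.0, -25.6]
force: [0.6, 0.4, -0.5]
grip_width: 0.0277
```

```bash
python3 -c "
from h import *
s=snap('scene','s15');st()
im=cv2.imread('pics/s15.png');b=cv2.resize(im[200:290,285:375],(600,600),interpolation=cv2.INTER_CUBIC)
cv2.imwrite('pics/c18.png',np.clip(b*1.5,0,255).astype('uint8'))"
```

```text
{'time_s': np.float64(16.617), 'qpos': array([-22.551,  16.696,  35.214, 101.964, -10.583,  64.607,  -9.528]), 'tool_pos': array([ 0.574, -0.102,  0.09 ]), 'tool_rot': array([-1.79975e+02, -3.80000e-02, -2.56110e+01]), 'force': array([ 0.804, -0.513, -0.207]), 'wrist_torque': array([-0.083,  0.067, -0.028]), 'grip_width': np.float64(0.027)}
```

View pics/c18.png

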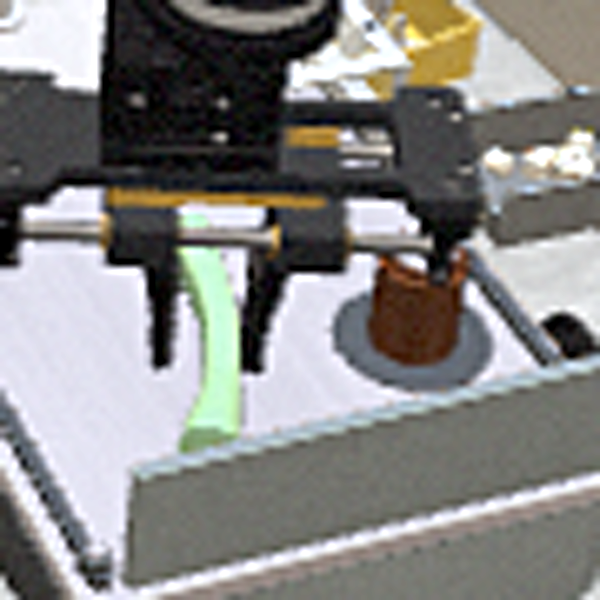

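Request:
{"api": "send_rows", "payload": {"steps": [[[0,0,-0.006],[0,0,0],0.0],[[0,0,-0.016],[0,0,0],0.0],[[0,0,-0.03],[0,0,0],0.0],[[0,0,-0.05],[0,0,0],0.0],[[0,0,-0.07],[0,0,0],0.0]]}}

```text
time_s: 17.03
tool_pos: [0.5732, -0.1019, 0.1607]
tool_rot: [180.0, 0.0, -25.6]
force: [0.3, 0.6, -0.5]
grip_width: 0.0277
```

```bash
python3 -c "
from h import *
s=snap('scene','s16');t=snap('top','t16');st()
im=cv2.imread('pics/s16.png');b=cv2.resize(im[180:280,275:375],(600,600),interpolation=cv2.INTER_CUBIC)
cv2.imwrite('pics/c19.png',np.clip(b*1.5,0,255).astype('uint8'))"
```

```text
{'time_s': np.float64(17.133), 'qpos': array([-23.723,  12.73 ,  36.106,  97.267,  -7.931,  72.133, -11.524]), 'tool_pos': array([ 0.576, -0.102,  0.164]), 'tool_rot': array([-179.818,   -0.381,  -25.624]), 'force': array([-0.453,  0.025, -0.525]), 'wrist_torque': array([-0.089,  0.075, -0.051]), 'grip_width': np.float64(0.027)}
```

View pics/c19.png

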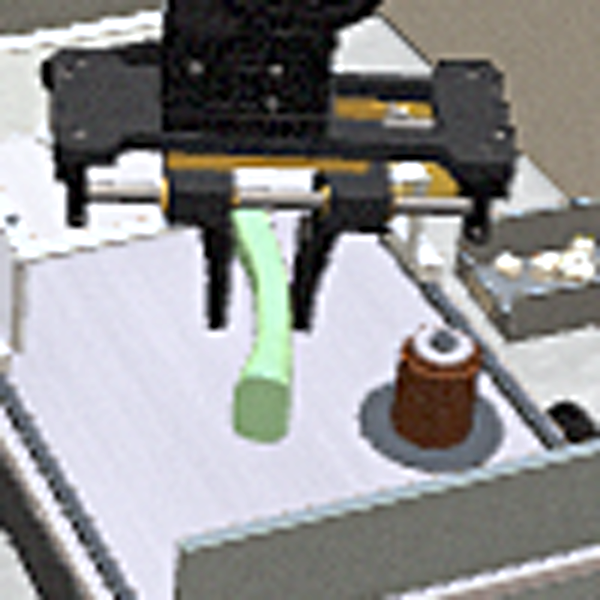

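```bash
python3 -c "
from h import *
s=load('s16')
for z in (.15,.16,.17): print(z,(np.array(proj(s,(.541,-.169,z)))-[275,180])*6)
for z in (.195,.205,.215): print(z,(np.array(proj(s,(.606,-.035,z)))-[275,180])*6)
to(.55,-.12,.2,-26)
"
```

```text
0.15 [257.35982608 478.97426632]
0.16 [259.34669858 461.17779154]
0.17 [261.35264472 443.21047367]
0.195 [250.67635637 187.83775314]
0.205 [252.49106609 170.02689928]
0.215 [254.32194147 152.05738407]
t 17.13 pos [ 0.5761 -0.1024  0.1639] rot [-179.82   -0.38  -25.62] F [-0.5  0.  -0.5] w 0.0275
shift [-0.0157, 0.027, -0.0363] rot [-0.0032, -0.0066, 0.0066] mm 48 deg 0.6
```

Request:
{"api": "send_rows", "payload": {"steps": [[[0,0.005,-0.02],[0,0,0],0.0],[[0.002,0.02,-0.035],[0,0,0.05],0.0],[[0.006,0.045,-0.035],[0,0,0.15],0.0],[[0.012,0.08,-0.035],[0,0,0.27],0.0],[[0.017,0.115,-0.035],[0,0,0.39],0.0]]}}

```text
time_s: 17.55
tool_pos: [0.539, -0.213, 0.1946]
tool_rot: [-180.0, -0.0, -48.1]
force: [-0.4, -1.2, -0.2]
grip_width: 0.0279
```

```bash
python3 -c "
from h import *
to(.486,-.391,.2,-100.5)
"
```

```text
t 17.55 pos [ 0.539  -0.213   0.1946] rot [-1.7996e+02 -1.0000e-02 -4.8140e+01] F [-0.4 -1.2 -0.2] w 0.0279
shift [0.0972, 0.1583, -0.0056] rot [-0.0008, 0.0002, 0.9139] mm 186 deg 52.4
```

Request:
{"api": "send_rows", "payload": {"steps": [[[0.017,0.03,0],[0,0,0.12],0.0],[[0.034,0.06,0],[0,0,0.24],0.0],[[0.054,0.09,0],[0,0,0.36],0.0],[[0.074,0.12,0],[0,0,0.48],0.0],[[0.09,0.148,0],[0,0,0.6],0.0]]}}

```text
time_s: 17.97
tool_pos: [0.4885, -0.3807, 0.1943]
tool_rot: [-180.0, -0.0, -82.7]
force: [0.2, -0.1, -0.0]
grip_width: 0.0272
```

```bash
python3 -c "
from h import *
to(.486,-.391,.1,-100.5)
"
```

```text
t 17.97 pos [ 0.4885 -0.3807  0.1943] rot [-1.7999e+02 -2.0000e-02 -8.2700e+01] F [ 0.2 -0.1 -0. ] w 0.0272
shift [0.0099, 0.0038, 0.0943] rot [-0.0002, -0.0003, 0.3108] mm 95 deg 17.8
```

Request:
{"api": "send_rows", "payload": {"steps": [[[0.005,0.002,0.01],[0,0,0.12],0.0],[[0.008,0.003,0.03],[0,0,0.24],0.0],[[0.008,0.003,0.06],[0,0,0.31],0.0],[[0.008,0.003,0.09],[0,0,0.31],0.0],[[0.008,0.003,0.12],[0,0,0.31],0.0]]}}

```text
time_s: 18.38
tool_pos: [0.4874, -0.3871, 0.073]
tool_rot: [-180.0, 0.0, -100.1]
force: [0.4, -0.5, -0.1]
grip_width: 0.0276
```

```bash
python3 -c "
from h import *
s=snap('scene','s17');t=snap('top','t17');to(.486,-.391,.0,-100.5)
im=cv2.imread('pics/s17.png');b=cv2.resize(im[270:420,270:420],(500,500),interpolation=cv2.INTER_CUBIC)
im=cv2.imread('pics/t17.png');a=cv2.resize(im[180:280,370:460],(300,333),interpolation=cv2.INTER_CUBIC)
o=np.zeros((500,800,3),np.uint8);o[:,:500]=b;o[:333,500:]=a
cv2.imwrite('pics/c20.png',o)"
```

```text
t 18.48 pos [ 0.4844 -0.3839  0.0692] rot [ 179.47    0.22 -100.09] F [-0.3  1.1 -1.9] w 0.028
shift [0.007, -0.0035, 0.0692] rot [0.0093, 0.0039, 0.0072] mm 70 deg 0.7
```

View pics/c20.png

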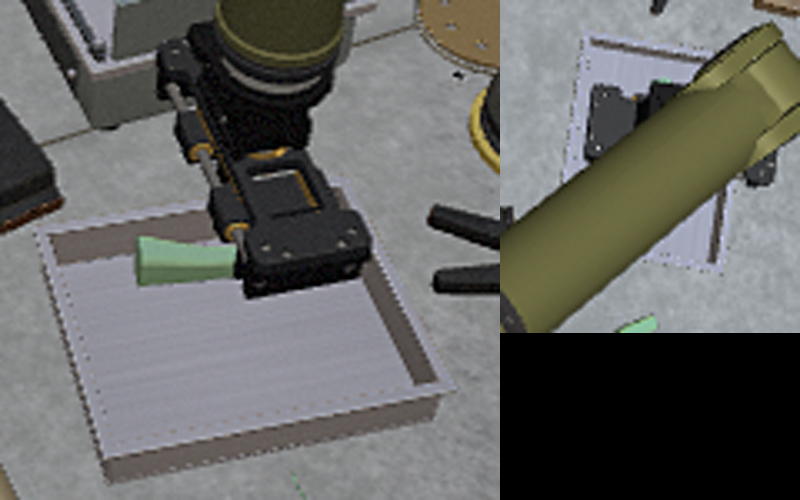

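Request:
{"api": "send_rows", "payload": {"steps": [[[0.003,0,0.015],[0,0,0],0.0],[[0.004,0,0.03],[0,0,0],0.0],[[0.004,0,0.045],[0,0,0],0.0],[[0.004,0,0.056],[0,0,0],0.0],[[0.004,0,0.064],[0,0,0],0.0]]}}

```text
time_s: 18.9
tool_pos: [0.4865, -0.3906, 0.009]
tool_rot: [179.9, 0.0, -100.1]
force: [-0.5, -0.1, -0.3]
grip_width: 0.0277
```

Request:
{"api": "send_rows", "payload": {"steps": [[[0,0,0.001],[0,0,0],0.0],[[0,0,0.002],[0,0,0],0.0],[[0,0,0.003],[0,0,0],0.0],[[0,0,0.004],[0,0,0],0.0],[[0,0,0.005],[0,0,0],0.0]]}}

```text
time_s: 19.32
tool_pos: [0.4873, -0.3914, 0.006]
tool_rot: [-179.9, -0.0, -100.1]
force: [-0.1, -0.7, -0.6]
grip_width: 0.0276
```

Request:
{"api": "send_rows", "payload": {"steps": [[[0,0,0.0015],[0,0,0],0.0],[[0,0,0.003],[0,0,0],0.0],[[0,0,0.0045],[0,0,0],0.0],[[0,0,0.006],[0,0,0],0.0],[[0,0,0.007],[0,0,0],0.0]]}}

```text
time_s: 19.73
tool_pos: [0.4868, -0.3909, -0.0018]
tool_rot: [180.0, 0.0, -100.1]
force: [-0.1, 1.1, -0.9]
grip_width: 0.0275
```

Request:
{"api": "send_rows", "payload": {"steps": [[[0,0,0.001],[0,0,0],0.0],[[0,0,0.0015],[0,0,0],0.0],[[0,0,0.002],[0,0,0],0.0],[[0,0,0.0025],[0,0,0],0.0],[[0,0,0.0025],[0,0,0],0.0]]}}

```text
time_s: 20.15
tool_pos: [0.4868, -0.391, -0.0041]
tool_rot: [180.0, 0.0, -100.1]
force: [-0.1, 0.2, 0.1]
grip_width: 0.0275
```

Request:
{"api": "send_rows", "payload": {"steps": [[[0,0,0.0005],[0,0,0],0.0],[[0,0,0.001],[0,0,0],0.0],[[0,0,0.0015],[0,0,0],0.0],[[0,0,0.0015],[0,0,0],0.0],[[0,0,0.0015],[0,0,0],0.0]]}}

```text
time_s: 20.57
tool_pos: [0.4869, -0.3911, -0.0054]
tool_rot: [-180.0, 0.0, -100.1]
force: [-0.4, -0.1, 1.2]
grip_width: 0.0274
```

```bash
python3 -c "
from h import *
s=snap('scene','s18');st()
im=cv2.imread('pics/s18.png');b=cv2.resize(im[270:420,270:420],(600,600),interpolation=cv2.INTER_CUBIC)
cv2.imwrite('pics/c21.png',b)"
```

```text
{'time_s': np.float64(20.617), 'qpos': array([ -0.767,  33.082,  47.926, 100.346, -28.119,  59.313, -42.742]), 'tool_pos': array([ 0.487, -0.391, -0.005]), 'tool_rot': array([-1.79990e+02,  4.00000e-03, -1.00093e+02]), 'force': array([-0.1  ,  1.189,  1.062]), 'wrist_torque': array([0.06 , 0.268, 0.03 ]), 'grip_width': np.float64(0.027)}
```

View pics/c21.png

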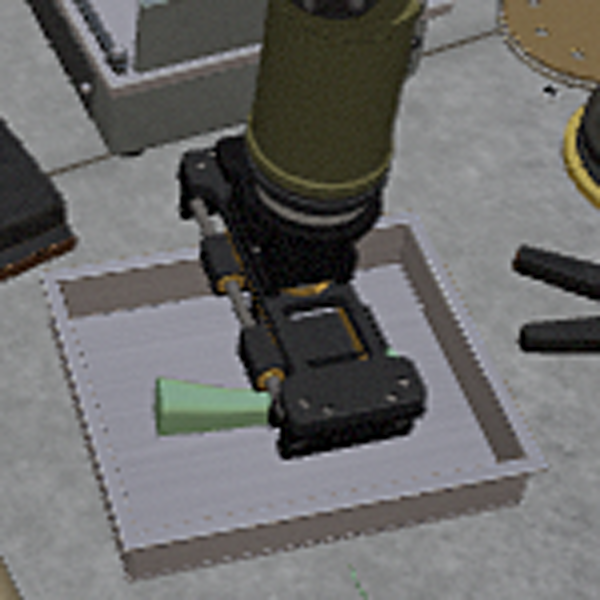

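Request:
{"api": "send_rows", "payload": {"steps": [[[0,0,0.0005],[0,0,0],0.0],[[0,0,0.001],[0,0,0],0.0],[[0,0,0.001],[0,0,0],0.0],[[0,0,0.001],[0,0,0],0.0],[[0,0,0.001],[0,0,0],0.0]]}}

```text
time_s: 21.03
tool_pos: [0.4869, -0.3911, -0.0055]
tool_rot: [-180.0, 0.0, -100.1]
force: [-2.5, 1.6, 7.1]
grip_width: 0.0276
```

Request:
{"api": "send_rows", "payload": {"steps": [[[0,0,0],[0,0,0],0.035],[[0,0,0],[0,0,0],0.045],[[0,0,0],[0,0,0],0.055],[[0,0,0],[0,0,0],0.06],[[0,0,0],[0,0,0],0.06]]}}

```text
time_s: 21.45
tool_pos: [0.4868, -0.3909, -0.0068]
tool_rot: [180.0, 0.0, -100.1]
force: [0.2, 0.7, -0.0]
grip_width: 0.0528
```

Request:
{"api": "send_rows", "payload": {"steps": [[[0,0,-0.01],[0,0,0],0.06],[[0,0,-0.03],[0,0,0],0.06],[[0,0,-0.06],[0,0,0],0.06],[[0,0,-0.1],[0,0,0],0.06],[[0,0,-0.14],[0,0,0],0.06]]}}

```text
time_s: 21.87
tool_pos: [0.486, -0.3908, 0.1349]
tool_rot: [179.9, 0.0, -100.1]
force: [1.2, -0.4, 0.5]
grip_width: 0.0601
```

```bash
python3 -c "
from h import *
s=snap('scene','s19');st()
to(.6135,.0765,.25,-94)
im=cv2.imread('pics/s19.png');b=cv2.resize(im[270:420,270:420],(600,600),interpolation=cv2.INTER_CUBIC)
cv2.imwrite('pics/c22.png',b)"
```

```text
{'time_s': np.float64(21.917), 'qpos': array([ -5.476,  24.029,  54.064,  92.984, -20.367,  72.723, -48.008]), 'tool_pos': array([ 0.49 , -0.395,  0.144]), 'tool_rot': array([-179.365,   -0.261, -100.156]), 'force': array([ 2.622, -3.141,  6.291]), 'wrist_torque': array([-0.355, -0.077,  0.045]), 'grip_width': np.float64(0.06)}
t 21.92 pos [ 0.4897 -0.3948  0.144 ] rot [-179.37   -0.26 -100.16] F [ 2.6 -3.1  6.3] w 0.0601
shift [-0.4853, -0.0399, -0.1077] rot [-0.0108, -0.0051, -0.1074] mm 499 deg 6.2
```

View pics/c22.png

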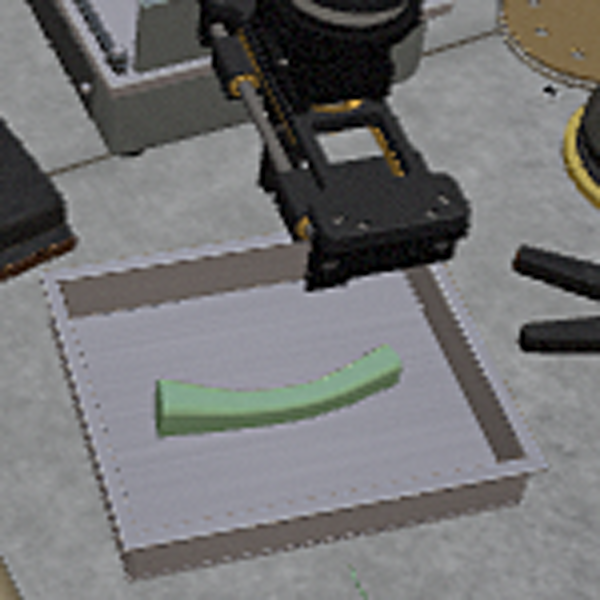

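Request:
{"api": "send_rows", "payload": {"steps": [[[-0.02,0,-0.035],[0,0,-0.02],0.06],[[-0.05,-0.005,-0.065],[0,0,-0.06],0.06],[[-0.085,-0.01,-0.085],[0,0,-0.107],0.06],[[-0.12,-0.014,-0.1],[0,0,-0.107],0.06],[[-0.16,-0.018,-0.106],[0,0,-0.107],0.06]]}}

```text
time_s: 22.33
tool_pos: [0.5334, -0.2375, 0.2429]
tool_rot: [-179.7, -0.1, -94.1]
force: [-0.1, 0.1, -1.2]
grip_width: 0.0599
```

```bash
python3 -c "
from h import *
to(.6135,.0765,.25,-94)"
```

```text
t 22.33 pos [ 0.5334 -0.2375  0.2429] rot [-1.797e+02 -7.000e-02 -9.413e+01] F [-0.1  0.1 -1.2] w 0.0599
shift [-0.319, -0.0573, -0.0072] rot [-0.0052, -0.0012, -0.0023] mm 324 deg 0.3
```

Request:
{"api": "send_rows", "payload": {"steps": [[[-0.04,-0.007,-0.006],[0,0,0],0.06],[[-0.08,-0.014,-0.006],[0,0,0],0.06],[[-0.12,-0.021,-0.006],[0,0,0],0.06],[[-0.16,-0.028,-0.006],[0,0,0],0.06],[[-0.2,-0.036,-0.006],[0,0,0],0.06]]}}

```text
time_s: 22.75
tool_pos: [0.5824, -0.0379, 0.2463]
tool_rot: [-179.9, 0.1, -94.0]
force: [1.5, -0.8, -0.3]
grip_width: 0.0598
```

Request:
{"api": "send_rows", "payload": {"steps": [[[-0.04,-0.007,0],[0,0,0],0.06],[[-0.075,-0.013,0],[0,0,0],0.06],[[-0.105,-0.019,0],[0,0,0],0.06],[[-0.117,-0.021,0],[0,0,0],0.06],[[-0.117,-0.021,0],[0,0,0],0.06]]}}

```text
time_s: 23.17
tool_pos: [0.6115, 0.0802, 0.245]
tool_rot: [180.0, 0.0, -93.6]
force: [-1.1, -0.5, -0.3]
grip_width: 0.06
```

```bash
python3 -c "
from h import *
to(.6135,.0765,.166,-94)
s=snap('scene','s20')
im=cv2.imread('pics/s20.png');b=cv2.resize(im[150:270,230:350],(600,600),interpolation=cv2.INTER_CUBIC)
cv2.imwrite('pics/c23.png',b)"
```

```text
t 23.17 pos [0.6115 0.0802 0.245 ] rot [ 1.7997e+02  3.0000e-02 -9.3590e+01] F [-1.1 -0.5 -0.3] w 0.06
shift [0.0036, -0.0022, 0.079] rot [0.0004, 0.0005, 0.0071] mm 79 deg 0.4
```

View pics/c23.png

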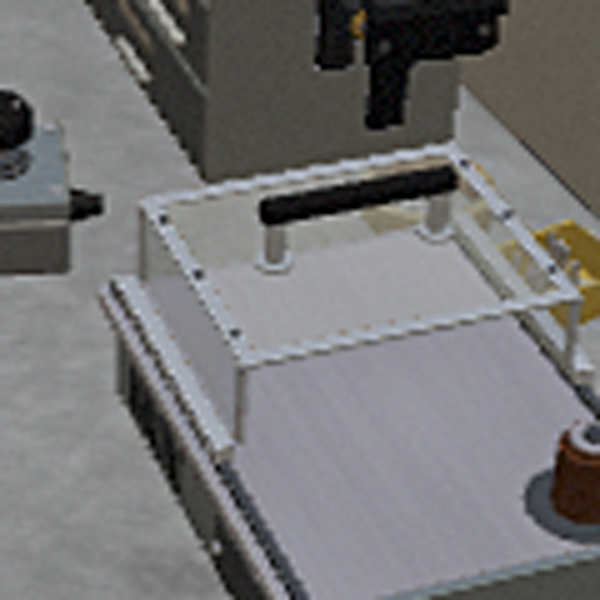

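Guard still fully open, bar free below the fingers. Descend, grip and shut.

Request:
{"api": "send_rows", "payload": {"steps": [[[0.0036,0,0.02],[0,0,0],0.06],[[0.0036,0,0.04],[0,0,0],0.06],[[0.0036,0,0.06],[0,0,0],0.06],[[0.0036,0,0.075],[0,0,0],0.06],[[0.0036,0,0.08],[0,0,0],0.06]]}}

```text
time_s: 23.63
tool_pos: [0.6094, 0.0682, 0.1635]
tool_rot: [179.8, -0.1, -94.2]
force: [-0.3, -0.8, 0.2]
grip_width: 0.0603
```

Request:
{"api": "send_rows", "payload": {"grip_force": 10, "steps": [[[0,0,0],[0,0,0],0.0],[[0,0,0],[0,0,0],0.0],[[0,0,0],[0,0,0],0.0],[[0,0,0],[0,0,0],0.0],[[0,0,0],[0,0,0],0.0]]}}

```text
time_s: 24.05
tool_pos: [0.6117, 0.0719, 0.1665]
tool_rot: [-179.9, 0.0, -94.0]
force: [-0.1, 0.1, 0.1]
grip_width: 0.0346
```

Request:
{"api": "send_rows", "payload": {"steps": [[[0,0,0],[0,0,0],0.0],[[0,0,0],[0,0,0],0.0],[[0,0,0],[0,0,0],0.0],[[0,0,0],[0,0,0],0.0],[[0,0,0],[0,0,0],0.0]]}}

```text
time_s: 24.47
tool_pos: [0.6114, 0.0726, 0.1658]
tool_rot: [-180.0, 0.0, -93.9]
force: [-0.2, 0.5, 1.8]
grip_width: 0.0138
```

Request:
{"api": "send_rows", "payload": {"steps": [[[0.012,0,0],[0,0,0],0.0],[[0.032,0,0],[0,0,0],0.0],[[0.055,0,0],[0,0,0],0.0],[[0.078,0,0],[0,0,0],0.0],[[0.1,0,0],[0,0,0],0.0]]}}

```text
time_s: 24.88
tool_pos: [0.6051, -0.0283, 0.1658]
tool_rot: [-179.8, 0.0, -93.9]
force: [3.6, 1.9, -0.8]
grip_width: 0.014
```

Request:
{"api": "send_rows", "payload": {"steps": [[[0.02,0,0],[0,0,0],0.0],[[0.038,0,0],[0,0,0],0.0],[[0.052,0,0],[0,0,0],0.0],[[0.062,0,0],[0,0,0],0.0],[[0.068,0,0],[0,0,0],0.0]]}}

```text
time_s: 25.3
tool_pos: [0.6008, -0.0974, 0.1658]
tool_rot: [-179.8, -0.0, -94.0]
force: [4.7, 0.6, -1.1]
grip_width: 0.0139
```

Request:
{"api": "send_rows", "payload": {"steps": [[[0.002,0,0],[0,0,0],0.0],[[0.004,0,0],[0,0,0],0.0],[[0.006,0,0],[0,0,0],0.0],[[0.008,0,0],[0,0,0],0.0],[[0.009,0,0],[0,0,0],0.0]]}}

```text
time_s: 25.72
tool_pos: [0.6004, -0.1038, 0.1658]
tool_rot: [-179.8, 0.1, -93.9]
force: [4.8, 3.0, -0.8]
grip_width: 0.0137
```

Request:
{"api": "send_rows", "payload": {"steps": [[[0.001,0,0],[0,0,0],0.0],[[0.002,0,0],[0,0,0],0.0],[[0.003,0,0],[0,0,0],0.0],[[0.004,0,0],[0,0,0],0.0],[[0.004,0,0],[0,0,0],0.0]]}}

```text
time_s: 26.13
tool_pos: [0.6004, -0.1037, 0.1658]
tool_rot: [-179.9, 0.3, -93.7]
force: [4.0, 8.1, 1.0]
grip_width: 0.0136
```

Request:
{"api": "send_rows", "payload": {"steps": [[[-0.002,0,0],[0,0,0],0.05],[[-0.003,0,0],[0,0,0],0.06],[[-0.003,0,0],[0,0,0],0.06],[[-0.003,0,-0.01],[0,0,0],0.06],[[-0.003,0,-0.03],[0,0,0],0.06]]}}

```text
time_s: 26.55
tool_pos: [0.5966, -0.106, 0.1938]
tool_rot: [179.7, -0.0, -94.0]
force: [0.2, -0.1, 0.2]
grip_width: 0.0398
```

Request:
{"api": "send_rows", "payload": {"steps": [[[0,0,-0.03],[0,0,0],0.087],[[0,0,-0.06],[0,0,0],0.087],[[-0.03,0,-0.06],[0,0,0],0.087],[[-0.07,0.005,-0.06],[0,0,0],0.087],[[-0.11,0.01,-0.06],[0,0,0],0.087]]}}

```text
time_s: 26.97
tool_pos: [0.5966, 0.0035, 0.2571]
tool_rot: [-179.9, -0.0, -94.3]
force: [0.4, -0.1, -0.2]
grip_width: 0.0729
```

```bash
python3 -c "
from h import *
s=snap('scene','s21');t=snap('top','t21');to(.4945,.384,.18,-94)
print(env.get_obs()['qpos'].round(0))
im=cv2.imread('pics/s21.png');b=cv2.resize(im[150:320,200:400],(800,680)[:2],interpolation=cv2.INTER_CUBIC)[:600]
cv2.imwrite('pics/c24.png',b)
im=cv2.imread('pics/t21.png');b=cv2.resize(im[140:240,245:375],(780,600),interpolation=cv2.INTER_CUBIC)
cv2.imwrite('pics/c25.png',b)
"
```

```text
t 27.07 pos [0.5963 0.0142 0.2555] rot [179.94   0.25 -93.28] F [-0.5  0.9 -1.2] w 0.0805
shift [-0.363, 0.1227, 0.0773] rot [0.0011, 0.0044, 0.0125] mm 391 deg 0.8
[-42.  13.  45.  88. -10.  83. -89.]
```

View pics/c24.png

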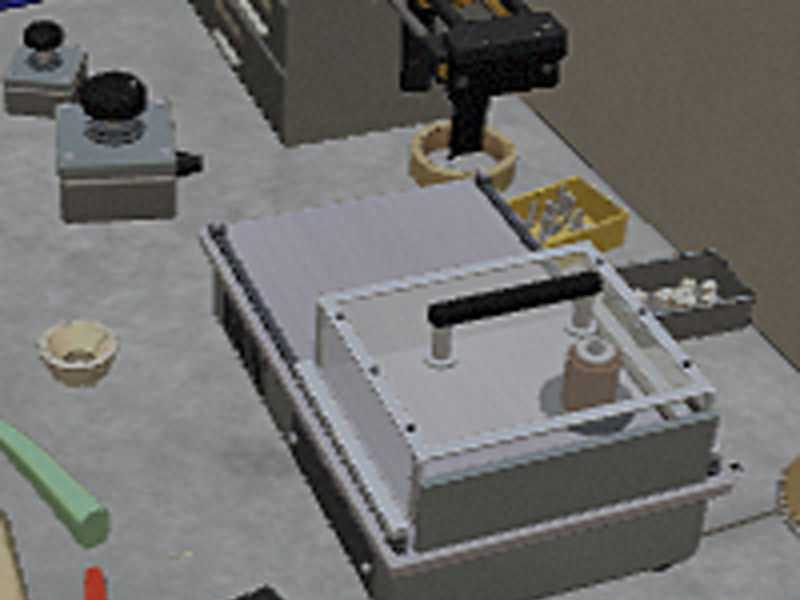

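View pics/c25.png

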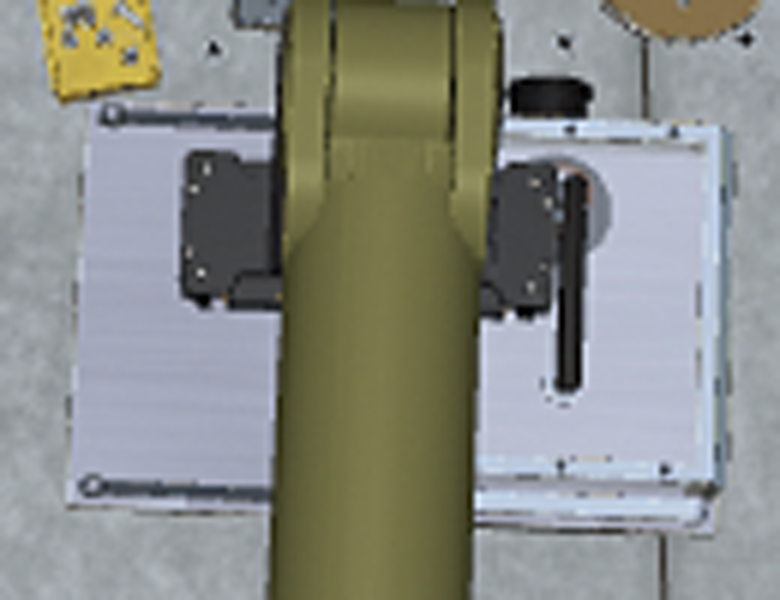

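```bash
python3 -c "
from h import *
for n,z in (('top0',.108),('t21',.1)):
  c=load(n);g=cv2.cvtColor(c['pixels'],cv2.COLOR_RGB2GRAY)[205:245,185:225]
  m=(g<60).astype(np.uint8); m=cv2.morphologyEx(m,cv2.MORPH_OPEN,np.ones((5,5),np.uint8))
  k,l,s,ce=cv2.connectedComponentsWithStats(m)
  for i in range(1,k):
    if s[i,4]>60: print(n,s[i],onz(c,ce[i][0]+185,ce[i][1]+205,z).round(4), 'diam',2*np.sqrt(s[i,4]/np.pi)*3.48)
im=cv2.imread('pics/t21.png');b=cv2.resize(im[190:260,140:240],(800,560),interpolation=cv2.INTER_CUBIC);cv2.imwrite('pics/c26.png',b)
"
```

```text
top0 [ 8 13  8 12 83] [0.4975 0.4009 0.108 ] diam 35.77448161962015
t21 [  8  14  16  11 123] [0.4981 0.3907 0.1   ] diam 43.549869603191325
```

View pics/c26.png

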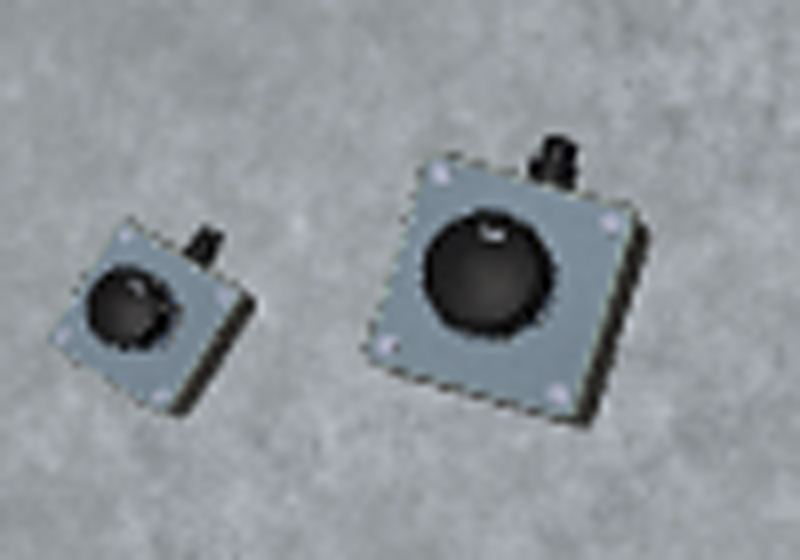

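```bash
python3 -c "
from h import *
c=load('t21')
print(onz(c,140+488/8-.5,190+274/8-.5,.1), onz(c,140+488/8-.5,190+274/8-.5,.1045))
P=[onz(c,140+u/8-.5,190+v/8-.5,.066)[:2] for u,v in ((437,150),(640,205),(585,425),(366,350))]; 
Q=[onz(c,140+u/8-.5,190+v/8-.5,.066)[:2] for u,v in ((440,174),(611,222),(559,393),(387,345))]
print(np.mean(P,0),np.mean(Q,0))
to(.4945,.384,.18,-15)"
```

```text
[0.49682859 0.38776414 0.1       ] [0.49624263 0.38696594 0.1045    ]
[0.49739163 0.38510573] [0.49692561 0.38863256]
t 27.07 pos [0.5963 0.0142 0.2555] rot [179.94   0.25 -93.28] F [-0.5  0.9 -1.2] w 0.0805
shift [-0.363, 0.1227, 0.0773] rot [-0.0021, 0.0045, -1.3663] mm 391 deg 78.3
```

Request:
{"api": "send_rows", "payload": {"steps": [[[-0.035,0.02,0],[0,0,-0.12],0.087],[[-0.07,0.035,0],[0,0,-0.24],0.087],[[-0.11,0.05,0],[0,0,-0.36],0.087],[[-0.15,0.065,0],[0,0,-0.48],0.087],[[-0.19,0.08,0],[0,0,-0.6],0.087]]}}

```text
time_s: 27.48
tool_pos: [0.5301, 0.1975, 0.2564]
tool_rot: [-180.0, -0.0, -59.3]
force: [1.1, 1.2, -0.9]
grip_width: 0.0869
```

```bash
python3 -c "
from h import *
to(.496,.386,.2,-15)"
```

```text
t 27.48 pos [0.5301 0.1975 0.2564] rot [-1.7995e+02 -1.0000e-02 -5.9330e+01] F [ 1.1  1.2 -0.9] w 0.0869
shift [-0.1796, -0.0668, 0.0564] rot [-0.0008, -0.0004, -0.7737] mm 200 deg 44.3
```

Request:
{"api": "send_rows", "payload": {"steps": [[[-0.035,-0.013,0],[0,0,-0.12],0.087],[[-0.07,-0.026,0],[0,0,-0.24],0.087],[[-0.11,-0.041,0],[0,0,-0.36],0.087],[[-0.15,-0.056,0.01],[0,0,-0.48],0.087],[[-0.175,-0.065,0.03],[0,0,-0.6],0.087]]}}

```text
time_s: 27.9
tool_pos: [0.4984, 0.3852, 0.2284]
tool_rot: [-179.7, -0.1, -24.7]
force: [-0.5, -0.0, 0.6]
grip_width: 0.0874
```

Request:
{"api": "send_rows", "payload": {"steps": [[[0,0,0],[0,0,-0.1],0.087],[[0,0,0.01],[0,0,-0.17],0.087],[[0,0,0.02],[0,0,-0.17],0.087],[[0,0,0.025],[0,0,-0.17],0.087],[[0,0,0.025],[0,0,-0.17],0.087]]}}

```text
time_s: 28.32
tool_pos: [0.498, 0.3792, 0.1991]
tool_rot: [179.9, 0.1, -15.7]
force: [-0.4, 0.3, -0.5]
grip_width: 0.0866
```

```bash
python3 -c "
from h import *
to(.496,.386,.068,-15);s=snap('scene','s22')
im=cv2.imread('pics/s22.png');b=cv2.resize(im[110:210,180:280],(600,600),interpolation=cv2.INTER_CUBIC)
cv2.imwrite('pics/c27.png',np.clip(b*1.5,0,255).astype('uint8'))"
```

```text
t 28.32 pos [0.498  0.3792 0.1991] rot [ 1.7986e+02  6.0000e-02 -1.5660e+01] F [-0.4  0.3 -0.5] w 0.0866
shift [-0.0036, -0.0063, 0.1311] rot [0.0024, 0.001, -0.0116] mm 131 deg 0.7
```

View pics/c27.png

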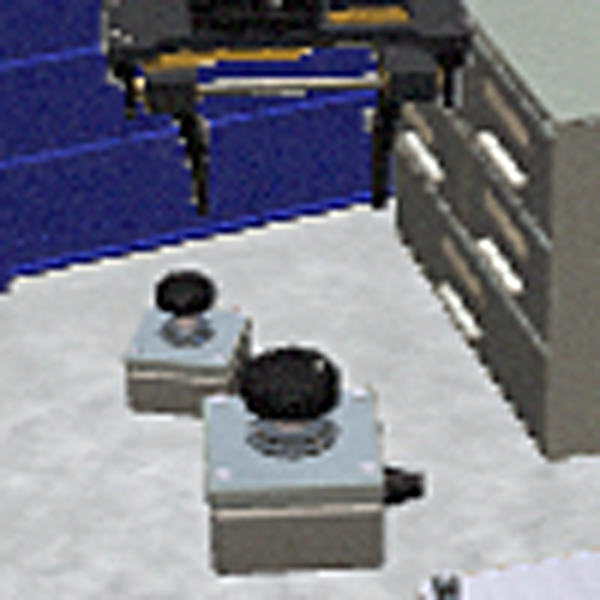

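Request:
{"api": "send_rows", "payload": {"steps": [[[-0.002,-0.004,0.015],[0,0,0],0.087],[[-0.0036,-0.006,0.035],[0,0,0],0.087],[[-0.0036,-0.006,0.06],[0,0,0],0.087],[[-0.0036,-0.006,0.08],[0,0,0],0.087],[[-0.0036,-0.006,0.09],[0,0,0],0.087]]}}

```text
time_s: 28.78
tool_pos: [0.4955, 0.3864, 0.1085]
tool_rot: [179.9, 0.1, -15.6]
force: [0.5, -0.5, -0.9]
grip_width: 0.0871
```

Request:
{"api": "send_rows", "payload": {"steps": [[[0,0,0.004],[0,0,0],0.087],[[0,0,0.012],[0,0,0],0.087],[[0,0,0.02],[0,0,0],0.087],[[0,0,0.028],[0,0,0],0.087],[[0,0,0.034],[0,0,0],0.087]]}}

```text
time_s: 29.2
tool_pos: [0.4965, 0.3876, 0.0762]
tool_rot: [-180.0, -0.0, -15.5]
force: [0.5, 0.2, 0.6]
grip_width: 0.0871
```

```bash
python3 -c "
from h import *
s=snap('scene','s23');to(.496,.386,.068,-15)
im=cv2.imread('pics/s23.png');b=cv2.resize(im[120:210,190:280],(600,600),interpolation=cv2.INTER_CUBIC)
cv2.imwrite('pics/c28.png',np.clip(b*1.5,0,255).astype('uint8'))"
```

```text
t 29.25 pos [0.4957 0.3871 0.0749] rot [ 1.7992e+02  5.0000e-02 -1.5470e+01] F [-0.6 -0.5 -0.8] w 0.0866
shift [0.0006, 0.001, 0.0069] rot [0.0014, 0.0008, -0.0082] mm 7 deg 0.5
```

View pics/c28.png

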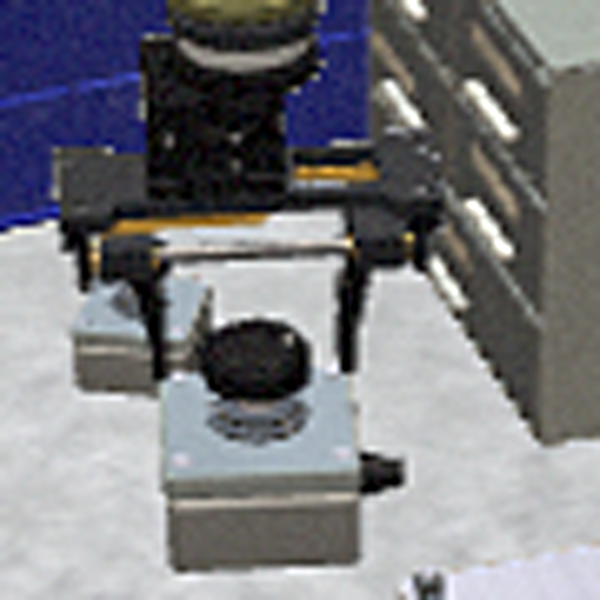

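Request:
{"api": "send_rows", "payload": {"grip_force": 15, "steps": [[[0,0,0.003],[0,0,0],0.087],[[0,0,0.006],[0,0,0],0.087],[[0,0,0.006],[0,0,0],0.0],[[0,0,0.006],[0,0,0],0.0],[[0,0,0.006],[0,0,0],0.0]]}}

```text
time_s: 29.67
tool_pos: [0.4965, 0.3877, 0.0708]
tool_rot: [-180.0, -0.0, -15.5]
force: [-0.0, 0.4, 0.6]
grip_width: 0.0741
```

Request:
{"api": "send_rows", "payload": {"steps": [[[0,0,0],[0,0,0],0.0],[[0,0,0],[0,0,0],0.0],[[0,0,0],[0,0,0],0.0],[[0,0,0],[0,0,0],0.0],[[0,0,0],[0,0,0],0.0]]}}

```text
time_s: 30.08
tool_pos: [0.4978, 0.3872, 0.0709]
tool_rot: [-179.9, -0.1, -15.5]
force: [4.7, 0.7, -1.1]
grip_width: 0.0549
```

```bash
python3 -c "
from h import *
s=snap('scene','s24');st()
im=cv2.imread('pics/s24.png');b=cv2.resize(im[120:210,190:280],(600,600),interpolation=cv2.INTER_CUBIC)
cv2.imwrite('pics/c29.png',np.clip(b*1.5,0,255).astype('uint8'))"
```

```text
{'time_s': np.float64(30.133), 'qpos': array([-58.904,  22.099,  23.042,  95.73 ,  -9.356,  63.954, -48.788]), 'tool_pos': array([0.498, 0.387, 0.071]), 'tool_rot': array([-1.79938e+02, -1.34000e-01, -1.55120e+01]), 'force': array([ 4.859, -0.5  , -0.304]), 'wrist_torque': array([-0.193, -0.957,  0.021]), 'grip_width': np.float64(0.055)}
```

View pics/c29.png

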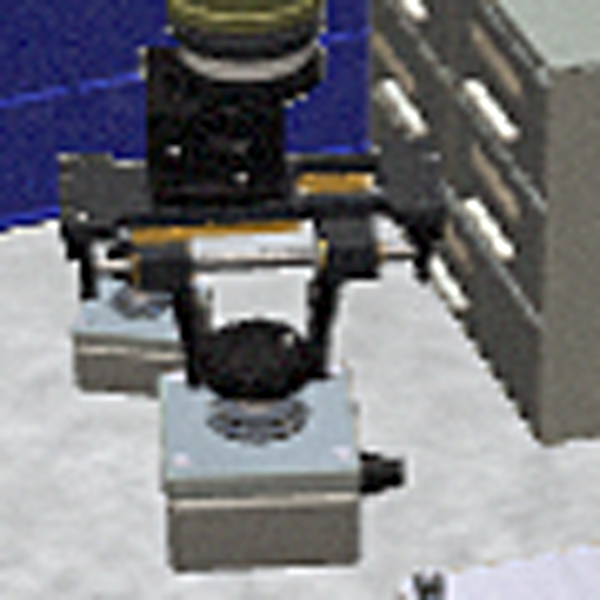

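Request:
{"api": "send_rows", "payload": {"steps": [[[0.001,0,0],[0,0,0.06],0.0],[[0.001,0,0],[0,0,0.14],0.0],[[0.001,0,0],[0,0,0.22],0.0],[[0.001,0,0],[0,0,0.3],0.0],[[0.001,0,0],[0,0,0.38],0.0]]}}

```text
time_s: 30.55
tool_pos: [0.4972, 0.3875, 0.0708]
tool_rot: [-180.0, 0.0, -37.5]
force: [1.9, -0.8, 1.5]
grip_width: 0.0549
```

Request:
{"api": "send_rows", "payload": {"steps": [[[0,0,0],[0,0,0.08],0.0],[[0,0,0],[0,0,0.16],0.0],[[0,0,0],[0,0,0.24],0.0],[[0,0,0],[0,0,0.32],0.0],[[0,0,0],[0,0,0.4],0.0]]}}

```text
time_s: 30.97
tool_pos: [0.4969, 0.3881, 0.0711]
tool_rot: [-180.0, 0.1, -60.4]
force: [1.3, 0.3, 2.5]
grip_width: 0.055
```

Request:
{"api": "send_rows", "payload": {"steps": [[[0,0,0],[0,0,0.08],0.0],[[0,0,0],[0,0,0.16],0.0],[[0,0,0],[0,0,0.23],0.0],[[0,0,0],[0,0,0.26],0.0],[[0,0,0],[0,0,0.26],0.0]]}}

```text
time_s: 31.38
tool_pos: [0.4967, 0.3885, 0.0711]
tool_rot: [-180.0, 0.1, -75.0]
force: [0.2, 1.4, 3.9]
grip_width: 0.0548
```

```bash
python3 -c "
from h import *
st()"
```

```text
{'time_s': np.float64(31.383), 'qpos': array([ -67.091,   23.713,   33.537,   95.934,  -14.337,   64.62 ,
       -104.642]), 'tool_pos': array([0.497, 0.389, 0.071]), 'tool_rot': array([-1.79991e+02,  1.01000e-01, -7.50440e+01]), 'force': array([0.245, 1.439, 3.908]), 'wrist_torque': array([ 0.227,  0.068, -0.024]), 'grip_width': np.float64(0.055)}
```

Request:
{"api": "send_rows", "payload": {"steps": [[[0,0,0],[0,0,0],0.087],[[0,0,0],[0,0,0],0.087],[[0,0,0],[0,0,0],0.087],[[0,0,0],[0,0,0],0.087],[[0,0,0],[0,0,0],0.087]]}}

```text
time_s: 31.8
tool_pos: [0.4969, 0.3869, 0.07]
tool_rot: [180.0, -0.0, -75.1]
force: [-0.1, -0.8, -0.1]
grip_width: 0.0803
```

Request:
{"api": "send_rows", "payload": {"steps": [[[0,0,0],[0,0,0],0.087],[[0,0,-0.01],[0,0,0],0.087],[[0,0,-0.03],[0,0,0],0.087],[[0,0,-0.06],[0,0,0],0.087],[[0,0,-0.09],[0,0,0],0.087]]}}

```text
time_s: 32.22
tool_pos: [0.4968, 0.3867, 0.1615]
tool_rot: [179.9, -0.1, -75.1]
force: [0.6, 0.2, -0.3]
grip_width: 0.0868
```

Request:
{"api": "send_rows", "payload": {"steps": [[[0,0,-0.03],[0,0,0],0.087],[[0,0,-0.05],[0,0,0],0.087],[[0,0,-0.06],[0,0,0],0.087],[[0,0,-0.06],[0,0,0],0.087],[[0,0,-0.06],[0,0,0],0.087]]}}

```text
time_s: 32.63
tool_pos: [0.4971, 0.3871, 0.2202]
tool_rot: [180.0, 0.0, -75.1]
force: [-0.9, -0.4, -0.4]
grip_width: 0.0868
```

```bash
python3 -c "
from h import *
s=snap('scene','s25');snap('top','t25');st()
im=cv2.imread('pics/s25.png');b=cv2.resize(im[120:210,190:280],(600,600),interpolation=cv2.INTER_CUBIC)
cv2.imwrite('pics/c30.png',np.clip(b*1.5,0,255).astype('uint8'))
cv2.imwrite('pics/c31.png',cv2.resize(im,(800,600)))"
```

```text
{'time_s': np.float64(32.733), 'qpos': array([ -68.695,   17.383,   35.592,   85.96 ,  -10.142,   80.087,
       -107.619]), 'tool_pos': array([0.496, 0.387, 0.219]), 'tool_rot': array([ 1.79845e+02, -8.10000e-02, -7.50520e+01]), 'force': array([-0.609, -0.45 , -0.647]), 'wrist_torque': array([-0.037,  0.185,  0.006]), 'grip_width': np.float64(0.087)}
```

View pics/c30.png

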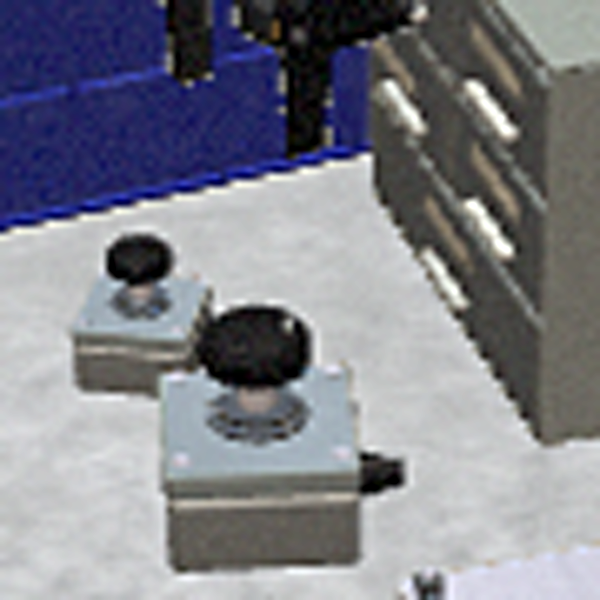

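View pics/c31.png

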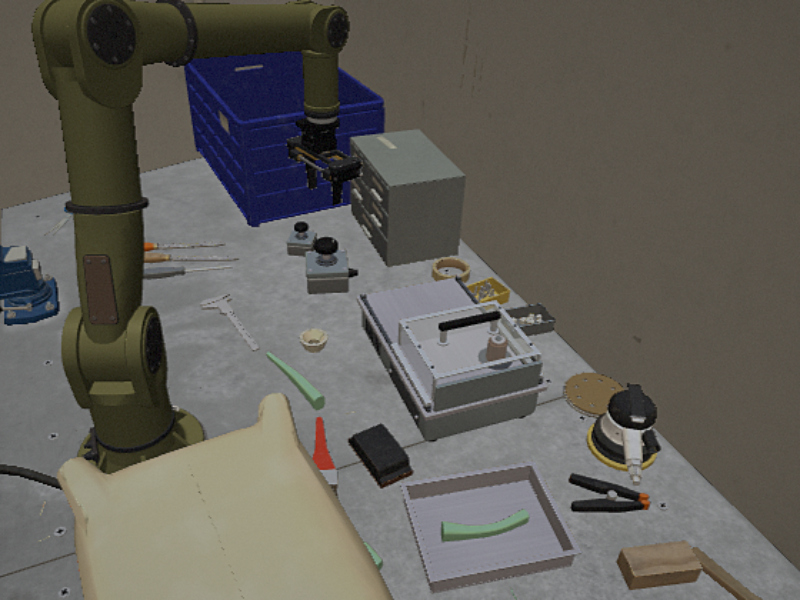

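The mushroom is up again with its neck visible, the guard is shut, and the blank lies flat in the tray. Everything else sits where it was in the first picture and the gripper is clear, so I am handing in.

```bash
python3 -c "
from h import *
print(env.sign_off())"
```

```text
the job is handed in; nothing more can be done
None
```

The job is done in the order asked and handed in at about 33 s of the 72 s allowed; the hand-in reports no verdict.

1. **Stop pressed:** I pushed the larger station's mushroom down to its hard stop with 16 N, and it stayed latched.
2. **Guard opened:** I pulled the guard by its bar onto the open stop; it held at 9 N.
3. **Blank moved:** I lifted the blank level and set it flat in the tray, opening the fingers only after it had touched the floor.
4. **Guard shut:** I pushed it onto its end stop at 8 N. In the top view the bar is back at its starting pixels.
5. **Stop reset:** I turned the mushroom about 1.04 rad clockwise and let go, and it sprang up.

The last pictures show the mushroom up with its neck visible, the guard shut and the blank flat in the tray. The plug and sanding block look unmoved, and the gripper was clear with about zero force.

Two checks disagreed with the description:
- **Fingertip height:** The fingertips sat about 12–20 mm above the reported TCP. This showed both in the pictures and when I touched the mushroom, and I allowed for it.
- **Grip width on the blank:** I felt about 24 mm at first, so I opened, went about 10 mm lower and got 28 mm, still under the stated 30–36 mm. The grip did not slip.

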